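# Set up the feed wheels and dies of the treadle press

## Task

Set up the band-stamping rig: lay every brass die that is here flat and squarely on the green-faced bed, near its middle line, side by side, and turn each feed wheel on its stand until its brass valve stem points straight up. Only when all of that is so, press the red treadle right down to its stop, hold it there for about a second and let it come up again. Leave the dies and wheels set, and do not knock over the jar or the glue bottle.

Things in the scene. Friction and masses are not known exactly. Their poses are not given: they have to be found in the camera images.
- stand_a: Fixed grey wheel stand (base 110 x 62 mm, 8 mm thick). Origin: centre of its underside on the bench. The axle lies along its y axis, level, 62 mm above the origin; the wheel turns in its x-z plane. Two cheeks 15 to 20 mm to each side of the wheel's middle reach 73 mm high; above that only the wheel stands.
- wheel_a (a joint): Feed wheel on stand_a: black tread, orange faces, 90 mm diameter, 16 mm thick (hub 26 mm), top of the tread 107 mm above the bench. Its angle in rad about the stand's y axis: 0 (and every full turn) when its stem points straight up; growing values carry the top of the wheel towards the stand's +x. Turns endlessly either way, drags lightly (0.04 N m) and stays where it is left.
- stem_a (a point): Point 50 mm from the axle on the single brass valve stem of wheel a: 6 mm thick, stands 8 mm out of the tread, with a yellow mark across the tread at its foot. At the start it is turned away, down or sideways.
- stand_b: Fixed grey wheel stand (base 110 x 62 mm, 8 mm thick). Origin: centre of its underside on the bench. The axle lies along its y axis, level, 62 mm above the origin; the wheel turns in its x-z plane. Two cheeks 15 to 20 mm to each side of the wheel's middle reach 73 mm high; above that only the wheel stands.
- wheel_b (a joint): Feed wheel on stand_b: black tread, orange faces, 90 mm diameter, 16 mm thick (hub 26 mm), top of the tread 107 mm above the bench. Its angle in rad about the stand's y axis: 0 (and every full turn) when its stem points straight up; growing values carry the top of the wheel towards the stand's +x. Turns endlessly either way, drags lightly (0.04 N m) and stays where it is left.
- stem_b (a point): Point 50 mm from the axle on the single brass valve stem of wheel b: 6 mm thick, stands 8 mm out of the tread, with a yellow mark across the tread at its foot. At the start it is turned away, down or sideways.
- stand_c: Fixed grey wheel stand (base 110 x 62 mm, 8 mm thick). Origin: centre of its underside on the bench. The axle lies along its y axis, level, 62 mm above the origin; the wheel turns in its x-z plane. Two cheeks 15 to 20 mm to each side of the wheel's middle reach 73 mm high; above that only the wheel stands.
- wheel_c (a joint): Feed wheel on stand_c: black tread, orange faces, 90 mm diameter, 16 mm thick (hub 26 mm), top of the tread 107 mm above the bench. Its angle in rad about the stand's y axis: 0 (and every full turn) when its stem points straight up; growing values carry the top of the wheel towards the stand's +x. Turns endlessly either way, drags lightly (0.04 N m) and stays where it is left.
- stem_c (a point): Point 50 mm from the axle on the single brass valve stem of wheel c: 6 mm thick, stands 8 mm out of the tread, with a yellow mark across the tread at its foot. At the start it is turned away, down or sideways.
- treadle_base: Fixed dark base of the treadle, 98 mm along its x, 56 mm wide, 8 mm thick. Origin: centre of its underside. The hinge lies across its +x end, 38 mm from the origin and 20 mm up; the pedal's free end is over the -x end.
- treadle (a joint): Red sprung pedal with a black ribbed pad, 86 mm long, 42 mm wide: 0 rad = up, 0.22 rad = down on its stop (the pad has then sunk about 14 mm). It takes about 5 N at the pad to start and 10 N to hold at the stop, and springs up when let go.
- treadle_pad (a point): Point on top of the pedal's black pad where it is pressed, 66 mm from the hinge; about 42 mm above the bench when up, 28 mm when down. Moves with the pedal.
- die_bed: Fixed flat metal plate with a green face and no rim, 170 mm along its x, 66 mm along its y, top 12 mm above the bench. Origin: centre of its underside.
- die_1_centre (a point): Centre, half-way up, of a flat brass die, 34 x 50 x 12 mm (x, y, z of this frame; z is up; the block is 10 mm thick and the engraving on top 2 mm), about 90 g (may be absent). Starts flat on the bench near the front edge; right of there a cream board, 12 mm thick, covers the bench.
- die_2_centre (a point): Centre, half-way up, of a flat brass die, 30 x 42 x 12 mm (x, y, z of this frame; z is up; the block is 10 mm thick and the engraving on top 2 mm), about 90 g (may be absent). Starts flat on the bench near the front edge; right of there a cream board, 12 mm thick, covers the bench.
- die_3_centre (a point): Centre, half-way up, of a flat brass die, 34 x 50 x 12 mm (x, y, z of this frame; z is up; the block is 10 mm thick and the engraving on top 2 mm), about 90 g (may be absent). Starts flat on the bench near the front edge; right of there a cream board, 12 mm thick, covers the bench.
- jar: Jar with an orange lid, 64 mm across, 72 mm high, standing by at the left; origin at the centre of its underside. To be left standing.
- glue_bottle: White glue bottle with a red nozzle, 47 mm across, 135 mm high, standing by at the right rear; origin at the centre of its underside. To be left standing.
Things that resemble listed ones, but are neither listed nor needed, are in the scene too. What is shaped like the part that bears die_1_centre but purple is not meant.

How it is judged:
By the outcome, as a careful person would: the job done as asked, in the order asked, and still so for the second after the job is handed in, with the robot touching nothing.
Of die_1, die_2, die_3 only 1 to 3 are there at a start; the rules pass over those that are not, and their reading is None.
At some moment in a run one of die_1, die_2, die_3 may be knocked a few centimetres aside while the robot is not near it.
Once in a run the grip may slacken for a moment while it holds something.
It also fails if it takes over 210 s, if anything falls off the work surface, if the arm or the gripper's body presses on something with over 40 N, if the wrist force passes 120 N, or if a joint passes its speed limit or range.

## Robot

A 7-joint arm with a two-finger parallel gripper is mounted at the origin on a cart in front of the work surface, level with it; the furniture and walls round the work are solid. World frame = base frame: x ahead of the robot, y to its left, z up, the work surface at z = 0. Lengths are in m, angles in rad, forces in N, time in s.
With the tool pointing down it reaches from about 0.4 to 0.85 m from the base axis. Payload 10.4 kg.
Tool frame: the origin (TCP) lies at the very end of the fingers, on their centre line; the grasp point (between the pads) lies 19 mm behind it; x points along the fingers, y is the direction in which the jaws open and shut, and the axes are right-handed (so a half turn about x gives the same grasp; the last joint's range is limited). The gripper opens to 85 mm and grips with 20 to 120 N. Pads are 22 mm wide; open, the fingers measure 114 mm over their backs; the gripper's body (76 mm by 85 mm) begins 54 mm behind the grasp point. The pads swing forward as they close: fully open they stand 13 mm farther back than shut.
Start: joints at [1.193, 0.332, -0.065, 1.46, 0.022, 1.35, -0.088], TCP at [0.217, -0.586, 0.21] pointing down, gripper open.
Joint ranges: [-2.6, 2.6], [-0.5, 2.12], [-1.47, 1.34], [0.16, 2.42], [-1.27, 4.41], [0.06, 2.06], [-2.6, 2.6]. Speed limits (rad/s): [2.22, 2.22, 2.79, 2.79, 3.14, 3.14, 3.14].

## Interface

Orientations are given as a unit quaternion [x, y, z, w].
In Python, from workcell import monitor, camera, ticket, regions_of gives the robot as it stands.
- The arm moves only by the tool step_arm, never from a script. Its argument "increments" is a list of rows, each a list of 5 numbers: the finger opening in m, from 0 to 0.0854, then the shift along the world's x, y, z in m, then the turn about the world's z in rad. A call has 1 to 12 rows; each row shifts and turns the commanded pose from where the row before left it; what a row does not reach is not made up. A row lasts 1/12 s, in which the tool goes at most 41.7 mm and 7.16 degrees, less where a joint would pass 70% of its speed; a pose out of reach is approached as far as the arm can. A call with a gripper value outside its range is refused whole. The fingers move at their own pace and stop on an object; "force" is the grip in N (left out, the last holds). Time passes only in rows, so rows that do not move let the fingers close. It gives the time, the measured TCP pose, the force and the opening at its end, in the units of the state.
- monitor.get_obs(): the state, without advancing time (a new reading comes with each control period).
- camera(name): name is "side" or "top"; returns a dict with "color" (384x512x3 uint8, red, green, blue), "range_z" (384x512 float32, m along the optical axis (not along the pixel's ray), 0 where there is no reading), "fx", "fy", "cx", "cy" (pixels), "cam_to_world" (4x4, takes a point from camera to world coordinates). Camera axes: x right, y up, looking along -z (the intrinsics and any distortion apply to the point x, -y, -z); pixel columns grow to the right and rows downward; lengths in m; the calibration is good to about 2 mm. A picture is of the moment at which its call begins.
- ticket.hand_in(): hands the job in, once; it reports no verdict.
Trained networks look in a picture, given as the dict that the camera call returned (one of the last four; its "shot" number tells which), for a name from the list of things; names that differ only in an ending like _2 or _b are one class to them, and where a whole thing is asked for, a point or a joint stands for the part that bears it (a point fixed in the world has none). Each returns a list of dicts, best first, with "p" (0 to 1); they miss things now and then, are a little off and sometimes report something else, mostly with a low value. They report only what shows in the picture. A call takes as long as a camera call. They do not tell look-alikes from the thing itself.
- regions_of(picture, query): "region" (384x512 bool, what is visible of it) and "centre" ([row, column] in pixels, amid what is visible of it).
The state is a dict: "clock": time; "joint_pos": joint angles; "joint_velocities": joint speeds; "tau": joint torques, N m; "position": TCP position; "ee_rot": TCP orientation; "ft_force": force on the tool from outside, world axes, zero at the start; "torque": the same for the moment, N m; "grip_width": opening from 0.0 (shut) to 1.0 (fully open).
Only numpy, scipy, OpenCV 4.12 (cv2) and the standard library are available. Lean on these libraries where they do the work, as an engineer would, in place of code of your own. Each camera call takes 0.05 s, during which the arm holds its last target. There are 200 camera calls.

## Working session

There is one attempt and no reset: what is moved stays moved. The work goes in short steps, Python scripts to look and compute and a tool call to move; the robot and the scene stay as the last step left them, time stands still between calls to the robot, and variables do not carry over. Pictures are saved under pics/ and viewed, about 12 in all and at most 16, crops included, and the job is handed in when it is done.

Besides the shell and the picture viewer there is one more tool, called after "Request:" by a JSON object that holds its "op" and its "data", one argument or row to a line. step_arm: Moves the arm, as the interface text tells. Its arguments: {"type":"object","properties":{"increments":{"type":"array"},"force":{"type":"number"}},"required":["increments"]}

```bash
mkdir -p pics; ls
cat > h.py <<'E'
import numpy as np, cv2
from workcell import monitor, camera, ticket, regions_of
def pts(p):
    z=p["range_z"]; h,w=z.shape; v,u=np.mgrid[0:h,0:w]
    P=np.stack([(u-p["cx"])/p["fx"]*z,-(v-p["cy"])/p["fy"]*z,-z,np.ones_like(z)],-1)
    W=P@np.array(p["cam_to_world"]).T
    W=W[...,:3]; W[z<=0]=np.nan
    return W
def proj(p,X):
    c=np.linalg.inv(np.array(p["cam_to_world"]))@np.append(X,1)
    return p["cx"]+p["fx"]*c[0]/-c[2], p["cy"]+p["fy"]*c[1]/c[2]
def save(p,n,crop=None,s=1):
    im=p["color"][...,::-1]
    if crop: im=im[crop[0]:crop[1],crop[2]:crop[3]]
    cv2.imwrite("pics/"+n,cv2.resize(im,None,fx=s,fy=s,interpolation=cv2.INTER_CUBIC))
E
python3 - <<'E'
from h import *
print(monitor.get_obs())
for n in("top","side"):
    p=camera(n); save(p,n+"0.png",s=1.5); W=pts(p)
    print(n,[k for k in p if k not in("color","range_z")],np.array(p["cam_to_world"]).round(3).tolist(),p["fx"],p["cx"],p["cy"])
    for q in["stand_a","wheel_a","stem_a","treadle_base","treadle","treadle_pad","die_bed","die_1_centre","jar","glue_bottle"]:
        for r in regions_of(p,q):
            m=r["region"]
            if m.sum()==0: continue
            w=W[m]; w=w[~np.isnan(w[:,0])]
            print(q,round(r["p"],2),np.round(r["centre"]).tolist() ,m.sum(),np.median(w,0).round(3) if len(w) else None, p["color"][m].mean(0).round())
E
```

```text
pics
{'clock': 0.0, 'joint_pos': array([ 1.19339652,  0.33286566, -0.06473412,  1.46095593,  0.02161943,
        1.3498865 , -0.08846484]), 'joint_velocities': array([-6.69948251e-04,  5.03317167e-04, -6.27726834e-05,  9.80927340e-04,
        1.06851710e-03,  1.54960620e-03,  1.08296209e-03]), 'tau': array([-1.01534356e-04, -6.25447297e+01,  4.89435357e-02, -3.91612816e+01,
        1.61904161e-02,  9.91244480e-03, -4.53459734e-05]), 'position': array([ 0.21699146, -0.58568772,  0.20941294]), 'ee_rot': array([-0.69588924, -0.12530458,  0.6961175 , -0.12432758]), 'ft_force': array([-0.14379827, -0.40568284, -0.43572521]), 'torque': array([ 0.03423857, -0.04844546, -0.00105606]), 'grip_width': 1.0021957373331083}
top ['fx', 'fy', 'cx', 'cy', 'cam_to_world', 'shot'] [[0.009, 0.994, -0.109, 0.415], [-1.0, 0.007, -0.014, 0.078], [-0.013, 0.11, 0.994, 1.214], [0.0, 0.0, 0.0, 1.0]] 420.1189081887257 256.67709621916885 192.24133049660603
stand_a 0.69 [178.0, 179.0] 784 [0.576 0.309 0.047] [131. 125. 117.]
stand_a 0.58 [179.0, 220.0] 724 [0.572 0.192 0.038] [127. 129. 125.]
stand_a 0.56 [184.0
[... 2317 characters left out ...]
 0.68 [215.0, 304.0] 610 [0.435 0.009 0.021] [108.  61.  62.]
treadle 0.84 [209.0, 300.0] 295 [0.436 0.002 0.031] [138.  42.  38.]
treadle_pad 0.75 [207.0, 304.0] 297 [0.435 0.002 0.03 ] [139.  42.  39.]
treadle_pad 0.43 [268.0, 210.0] 1140 [0.572 0.333 0.045] [109.  98.  88.]
die_bed 0.68 [175.0, 263.0] 328 [ 0.641 -0.146  0.009] [127. 172. 150.]
die_1_centre 0.69 [244.0, 284.0] 176 [0.443 0.156 0.007] [178. 153. 109.]
die_1_centre 0.53 [264.0, 266.0] 186 [0.462 0.24  0.007] [135.  63. 173.]
jar 0.89 [293.0, 186.0] 764 [0.585 0.44  0.052] [174. 126.  84.]
jar 0.58 [255.0, 209.0] 539 [0.57  0.329 0.077] [97. 64. 40.]
glue_bottle 0.62 [151.0, 266.0] 322 [ 0.68  -0.257  0.054] [164. 138. 118.]
```

View pics/top0.png

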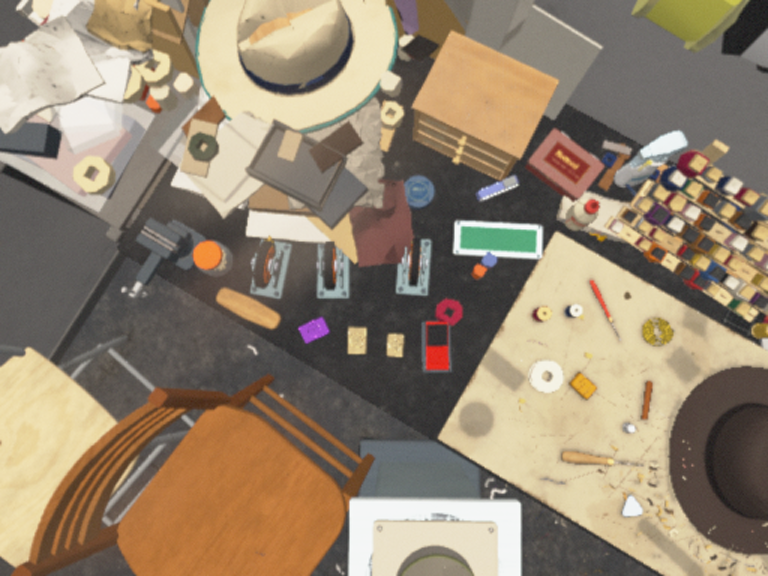

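View pics/side0.png

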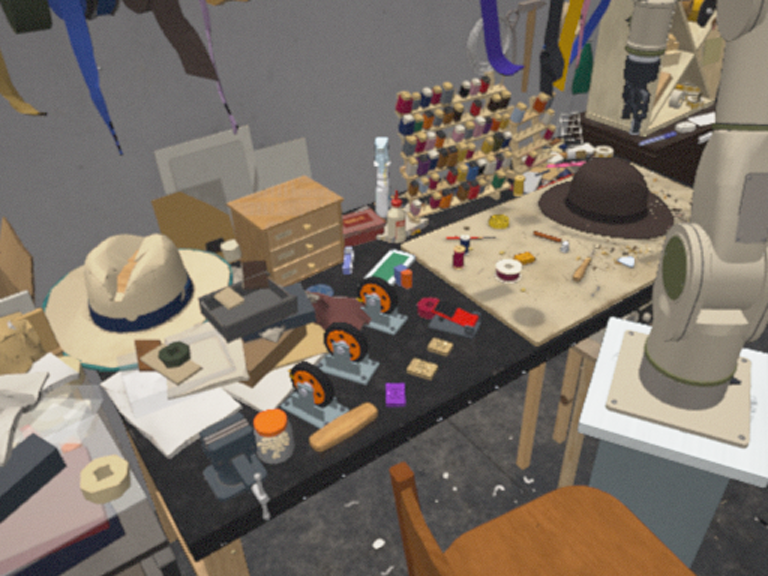

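Run:
```python
from h import *
p=camera("top"); save(p,"t1.png",(140,255,160,375),3.6)
p=camera("side"); 
a=p["color"][160:300,180:340]; cv2.imwrite("pics/s1.png",cv2.resize(a[...,::-1],None,fx=4.2,fy=4.2,interpolation=cv2.INTER_CUBIC))
```

```text
(no output)
```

View pics/t1.png

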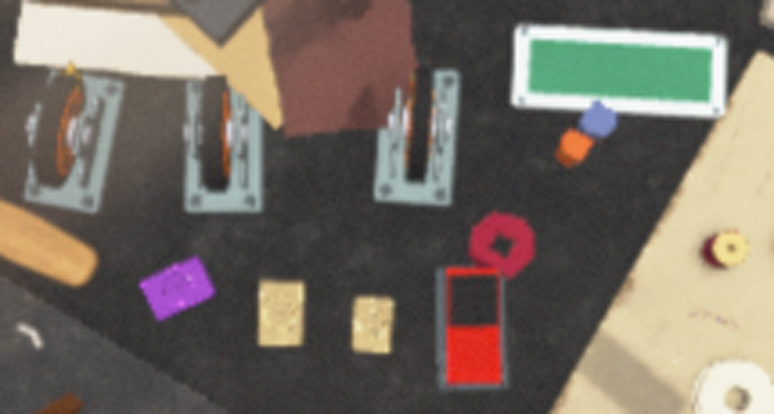

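View pics/s1.png

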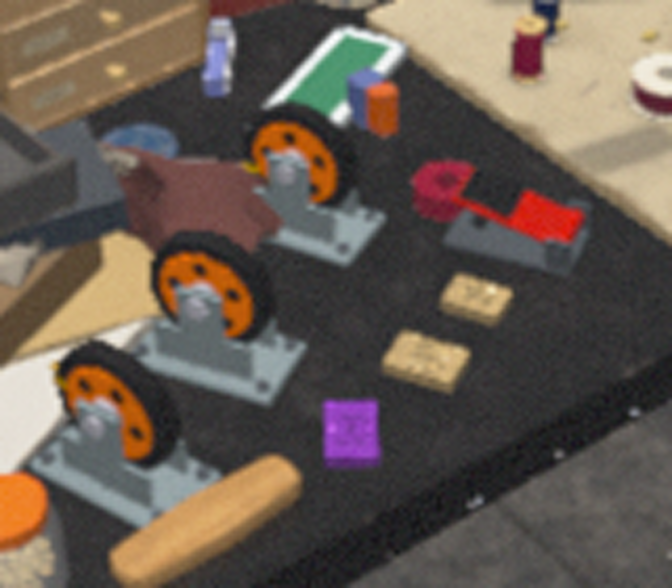

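```bash
cat >> h.py <<'E'
def planar(p,uv,z):
    """pixels (u,v) -> world points at height z"""
    M=np.array(p["cam_to_world"]); uv=np.asarray(uv,float)
    d=np.stack([(uv[:,0]-p["cx"])/p["fx"],-(uv[:,1]-p["cy"])/p["fy"],-np.ones(len(uv))],1)@M[:3,:3].T
    return M[:3,3]+d*((z-M[2,3])/d[:,2])[:,None]
def rect(p,m,z):
    """rectangle of a mask at height z: centre, (long,short), yaw of long side"""
    c=max(cv2.findContours(m.astype(np.uint8),cv2.RETR_EXTERNAL,cv2.CHAIN_APPROX_NONE)[0],key=cv2.contourArea)
    P=planar(p,c[:,0,:],z)[:,:2].astype(np.float32)
    b=cv2.boxPoints(cv2.minAreaRect(P*1000))/1000
    e=[b[1]-b[0],b[2]-b[1]]; e.sort(key=lambda v:-np.hypot(*v))
    yaw=(np.arctan2(e[0][1],e[0][0])+np.pi/2)%np.pi-np.pi/2
    return b.mean(0).round(4),[round(float(np.hypot(*v)),4) for v in e],round(float(yaw),3)
def colmask(p,kind):
    hsv=cv2.cvtColor(p["color"],cv2.COLOR_RGB2HSV); H,S,V=[hsv[...,i].astype(int) for i in range(3)]
    if kind=="brass": return (H>14)&(H<33)&(S>60)&(V>110)
    if kind=="green": return (H>60)&(H<95)&(S>90)
    if kind=="red": return ((H<6)|(H>174))&(S>170)&(V>120)
    if kind=="yellow": return (H>18)&(H<34)&(S>140)&(V>90)
def comps(m,amin):
    n,l,s,c=cv2.connectedComponentsWithStats(m.astype(np.uint8))
    return [l==i for i in range(1,n) if s[i,4]>=amin]
E
python3 - <<'E'
from h import *
for cam in("top","side"):
    p=camera(cam); W=pts(p)
    box=lambda m,x0,x1,y0,y1:m&(W[...,0]>x0)&(W[...,0]<x1)&(W[...,1]>y0)&(W[...,1]<y1)
    for k,z,a in(("brass",.011,60),("green",.012,100),("red",.035,30),("yellow",.06,2)):
        for m in comps(box(colmask(p,k),.38,.75,-.24,.40),a):
            print(cam,k,m.sum(),rect(p,m,z) if m.sum()>20 else "",np.nanmedian(W[m],0).round(3))
    # plate white+green via region
    for q in("die_bed","stand_a","treadle_base"):
        for r in regions_of(p,q)[:3]:
            if r["p"]>.5: print(cam,q,rect(p,r["region"],.012 if q=="die_bed" else .008))
    if cam=="top":
        for n,x0,x1,y0,y1 in(("blocks",.55,.62,-.16,-.06),("ring",.45,.53,-.06,.01),("pedal",.39,.5,-.03,.03)):
            m=box(W[...,2]>.014,x0,x1,y0,y1)
            w=W[m]; print(n,m.sum(),w.min(0).round(3),w.max(0).round(3))
        # height profile along treadle
        for x in np.arange(.39,.51,.01):
            m=box(W[...,2]>-.1,x,x+.01,-.012,.005); print(round(x,3),np.median(W[m][:,2]).round(3),p["color"][m].mean(0).round(),end=" ")
        print()
        # wheel: tread points above cheeks
        for y0,y1 in((.28,.35),(.16,.23),(.01,.075)):
            m=box(W[...,2]>.08,.5,.66,y0,y1); w=W[m]
            c,ax=cv2.PCACompute(w[:,:2].astype(np.float32),None); print("wheel",m.sum(),c.round(4),ax[0].round(3),w.min(0).round(3),w.max(0).round(3))
E
```

```text
top brass 1531 (array([ 1.0807, -0.5123], dtype=float32), [0.2286, 0.1076], -1.57) [ 0.711 -0.184  0.69 ]
top brass 885 (array([0.6877, 0.2436], dtype=float32), [0.2475, 0.0806], 1.095) [0.681 0.237 0.063]
top brass 1754 (array([ 0.4881, -0.2088], dtype=float32), [0.3261, 0.1353], -0.525) [ 0.455 -0.171  0.011]
top brass 552 (array([0.5063, 0.3552], dtype=float32), [0.1247, 0.0436], 1.176) [0.504 0.349 0.035]
top brass 227 (array([0.4482, 0.1476], dtype=float32), [0.0486, 0.0344], 0.012) [0.45  0.148 0.01 ]
top brass 174 (array([0.4403, 0.0747], dtype=float32), [0.0426, 0.0314], 0.008) [0.442 0.076 0.01 ]
top green 685 (array([ 0.645 , -0.1214], dtype=float32), [0.142, 0.0409], 1.519) [ 0.645 -0.123  0.012]
top red 87 (array([ 0.499 , -0.0139], dtype=float32), [0.0662, 0.0382], -1.472) [ 0.499 -0.014  0.021]
top red 220 (array([ 0.4168, -0.0021], dtype=float32), [0.0393, 0.0388], -1.562) [ 0.417 -0.003  0.028]
top yellow 917 (array([ 1.0656, -0.4968], dtype=float32), [0.1736, 0.0791], -1.57) [ 0.713 -0.179  0.693]
top die_bed (array([ 0.6445, -0.1201], dtype=float32), [0.1687, 0.0673
[... 1660 characters left out ...]
[0.499 0.355 0.033]
side green 176 (array([ 0.6404, -0.1322], dtype=float32), [0.1057, 0.0395], 1.49) [ 0.645 -0.133  0.009]
side red 179 (array([0.4402, 0.005 ], dtype=float32), [0.1066, 0.0442], -0.205) [0.424 0.002 0.026]
side yellow 6  [0.629 0.047 0.042]
side yellow 4  [0.622 0.322 0.067]
side die_bed (array([ 0.635 , -0.1341], dtype=float32), [0.1287, 0.0686], 1.494)
side stand_a (array([0.6081, 0.3004], dtype=float32), [0.1682, 0.0997], -0.584)
side stand_a (array([0.6027, 0.1758], dtype=float32), [0.1957, 0.1084], -0.806)
side stand_a (array([0.6049, 0.0044], dtype=float32), [0.2142, 0.085], -0.926)
side treadle_base (array([ 0.4394, -0.0107], dtype=float32), [0.1086, 0.1045], 0.022)
```

Run:
```python
from h import *
for n in("top","side"):
    p=camera(n); W=pts(p); u,v=proj(p,[.217,-.586,.21]); print(n,u,v)
    i,j=int(v),int(u)
    if 0<=i<384 and 0<=j<512: print(W[i,j])
    if n=="top":
        m=(W[...,2]>.1)&(W[...,0]>.15)&(W[...,1]<.1)&(W[...,1]>-.75)&(W[...,0]<.8)
        for y in np.arange(-.7,.6,.1):
            print(round(y,1),[round(float(np.nanmax(np.where((abs(W[...,1]-y)<.05)&(abs(W[...,0]-x)<.05),W[...,2],-1))),2) for x in np.arange(.2,.9,.1)])
```

```text
top 550.0688855625908 327.36435923627573
-0.7 [-1.0, -1.0, -1.0, -1.0, -1.0, -1.0, -1.0]
-0.6 [0.11, 0.13, 0.03, 0.15, 0.03, 0.12, 0.17]
-0.5 [0.14, 0.14, 0.03, 0.19, 0.33, 0.32, 0.35]
-0.4 [0.04, 0.04, 0.03, 0.04, 0.34, 0.34, 0.35]
-0.3 [0.04, 0.03, 0.03, 0.06, 0.13, 0.68, 0.22]
-0.2 [0.04, 0.02, 0.04, 0.07, 0.02, 0.73, 0.65]
-0.1 [0.02, 0.02, 0.02, 0.02, 0.05, 0.69, 0.18]
-0.0 [0.02, 0.02, 0.04, 0.08, 0.11, 0.05, 0.17]
0.1 [0.0, 0.01, 0.02, 0.07, 0.1, 0.12, 0.5]
0.2 [-0.01, -0.0, 0.02, 0.09, 0.12, 0.16, 0.17]
0.3 [-0.12, -0.13, 0.01, 0.09, 0.11, 0.16, 0.17]
0.4 [-0.12, -0.03, -0.78, 0.04, 0.08, 0.14, 0.16]
0.5 [-0.12, 0.14, 0.14, 0.12, 0.12, 0.13, 0.19]
side 417.487358886008 92.207804837336
[ 0.24771691 -0.99236496  0.04630642]
```

Request:
{"op": "step_arm", "data": {
  "increments": [
    [0.054,0.0195,0.028,0.004,0.1165],
    [0.054,0.0195,0.028,0.004,0.1165],
    [0.054,0.0195,0.028,0.004,0.1165],
    [0.054,0.0195,0.028,0.004,0.1165],
    [0.054,0.0195,0.028,0.004,0.1165],
    [0.054,0.0195,0.028,0.004,0.1165],
    [0.054,0.0195,0.028,0.004,0.1165],
    [0.054,0.0195,0.028,0.004,0.1165],
    [0.054,0.0195,0.028,0.004,0.1165],
    [0.054,0.0195,0.028,0.004,0.1165],
    [0.054,0.0195,0.028,0.004,0.1165],
    [0.054,0.0195,0.028,0.004,0.1165]
  ],
  "force": 40
}}

```text
clock: 2.7
position: [0.4518, -0.2486, 0.2587]
ee_rot: [0.451, 0.544, -0.451, 0.545]
ft_force: [1.5, -0.5, 0.2]
grip_width: 0.632
```

Request:
{"op": "step_arm", "data": {
  "increments": [
    [0.054,0,0.0332,-0.011,0.1165],
    [0.054,0,0.0332,-0.011,0.1165],
    [0.054,0,0.0332,-0.011,0.1165],
    [0.054,0,0.0332,-0.011,0.1165],
    [0.054,0,0.0332,-0.011,0.1165],
    [0.054,0,0.0332,-0.011,0.1165],
    [0.054,0,0.0332,-0.011,0.1165],
    [0.054,0,0.0332,-0.011,0.1165],
    [0.054,0,0.0332,-0.011,0.1165],
    [0.054,0,0.0332,-0.011,0.1165],
    [0.054,0,0.0332,-0.011,0.1165],
    [0.054,0,0.0332,-0.011,0.1165]
  ]
}}

```text
clock: 3.7
position: [0.4511, 0.1498, 0.1261]
ee_rot: [-0.005, 0.707, 0.005, 0.708]
ft_force: [0.9, -1.0, 0.3]
grip_width: 0.634
```

Request:
{"op": "step_arm", "data": {
  "increments": [
    [0.054,0,0,0,0],
    [0.054,0,0,0,0],
    [0.054,0,0,0,0]
  ]
}}

```text
clock: 3.95
position: [0.4512, 0.1479, 0.1263]
ee_rot: [-0.003, 0.707, 0.003, 0.707]
ft_force: [0.8, -0.6, 0.2]
grip_width: 0.633
```

Request:
{"op": "step_arm", "data": {
  "increments": [
    [0.054,-0.003,0,-0.02,0],
    [0.054,0,0,-0.03,0],
    [0.054,0,0,-0.03,0],
    [0.054,0,0,-0.025,0],
    [0.054,0,0,-0.012,0],
    [0.054,0,0,-0.007,0],
    [0.054,0,0,0,0],
    [0.02,0,0,0,0],
    [0.02,0,0,0,0],
    [0.02,0,0,0,0],
    [0.02,0,0,0,0],
    [0.02,0,0,0,0]
  ],
  "force": 40
}}

```text
clock: 4.95
position: [0.4486, 0.1483, 0.0028]
ee_rot: [-0.003, 0.707, 0.003, 0.707]
ft_force: [-0.0, 0.5, -1.1]
grip_width: 0.233
```

Request:
{"op": "step_arm", "data": {
  "increments": [
    [0.02,0,0,0,0],
    [0.02,0,0,0,0],
    [0.02,0,0,0,0],
    [0.02,0,0,0,0]
  ]
}}

```text
clock: 5.28
position: [0.4481, 0.1483, 0.0022]
ee_rot: [-0.003, 0.707, 0.003, 0.707]
ft_force: [-0.5, 0.6, 1.0]
grip_width: 0.232
```

Run:
```python
from h import *
p=camera("side"); save(p,"s2.png",(120,320,160,400),3)
t=camera("top"); W=pts(t); print(W[67,323], proj(p,[.711,-.184,.69]),proj(p,[.9,-.11,.15]))
for k in ("brass",):
    for m in comps(colmask(t,k)&(W[...,0]>.39)&(W[...,0]<.52)&(W[...,1]>.0)&(W[...,1]<.2),30): print(m.sum(),rect(t,m,.011))
```

```text
[ 0.85686988 -0.07586341  0.16772865] (np.float64(238.85686483834786), np.float64(-48.071032002100424)) (np.float64(188.1145401723993), np.float64(131.12264571784974))
63 (array([0.4474, 0.0704], dtype=float32), [0.0285, 0.0229], 0.007)
```

View pics/s2.png

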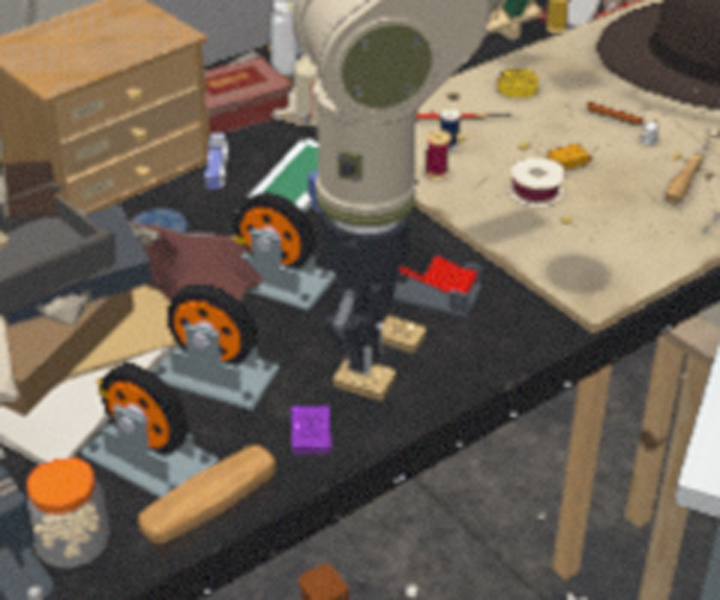

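Request:
{"op": "step_arm", "data": {
  "increments": [
    [0.054,0,0,0,0],
    [0.054,0,0,0,0],
    [0.054,0,0,0.02,0],
    [0.054,0,0,0.03,0],
    [0.054,0,0,0.03,0],
    [0.054,0,0,0.04,0],
    [0.054,0,0,0,0]
  ]
}}

```text
clock: 5.97
position: [0.4513, 0.15, 0.1285]
ee_rot: [-0.003, 0.704, 0.004, 0.71]
ft_force: [1.8, 0.8, 0.3]
grip_width: 0.632
```

Run:
```python
from h import *
p=camera("side"); W=pts(p); o=monitor.get_obs(); print(o["position"],o["grip_width"])
for m in comps(colmask(p,"brass")&(W[...,0]>.39)&(W[...,0]<.52)&(W[...,1]>.0)&(W[...,1]<.2),30): print(m.sum(),rect(p,m,.011), np.nanmedian(W[m],0))
save(p,"s3.png",(160,270,220,350),5)
```

```text
[0.45039605 0.14907323 0.12570748] 0.6325171123100198
133 (array([0.4367, 0.0847], dtype=float32), [0.0445, 0.0393], -0.07) [0.43867894 0.07993062 0.00655812]
192 (array([0.445 , 0.1573], dtype=float32), [0.0524, 0.043], -0.019) [0.44689405 0.15355628 0.00686628]
```

View pics/s3.png

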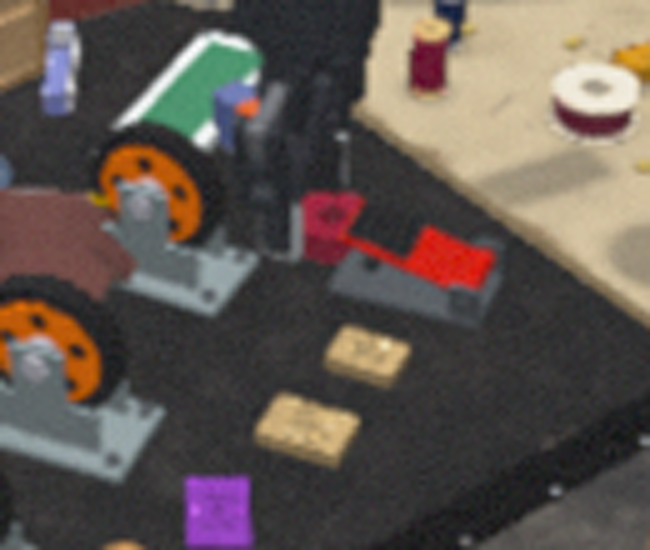

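Request:
{"op": "step_arm", "data": {
  "increments": [
    [0.046,-0.003,-0.001,-0.03,0],
    [0.046,0,0,-0.03,0],
    [0.046,0,0,-0.03,0],
    [0.046,0,0,-0.022,0],
    [0.046,0,0,-0.008,0],
    [0.046,0,0,-0.004,0],
    [0.046,0,0,0,0]
  ]
}}

```text
clock: 6.6
position: [0.4448, 0.1475, -0.002]
ee_rot: [-0.003, 0.707, 0.004, 0.707]
ft_force: [0.5, -0.4, 0.7]
grip_width: 0.537
```

Request:
{"op": "step_arm", "data": {
  "increments": [
    [0.046,0,0,-0.002,0],
    [0.046,0,0,-0.002,0]
  ]
}}

```text
clock: 6.77
position: [0.4462, 0.1475, -0.0047]
ee_rot: [-0.003, 0.706, 0.003, 0.708]
ft_force: [0.0, -0.2, 0.4]
grip_width: 0.542
```

Request:
{"op": "step_arm", "data": {
  "increments": [
    [0.046,0,0,-0.001,0],
    [0.046,0,0,0,0]
  ]
}}

```text
clock: 6.93
position: [0.4456, 0.1473, -0.0063]
ee_rot: [-0.003, 0.707, 0.003, 0.707]
ft_force: [-0.0, -0.2, 0.8]
grip_width: 0.536
```

Request:
{"op": "step_arm", "data": {
  "increments": [
    [0.02,0,0,0,0],
    [0.02,0,0,0,0],
    [0.02,0,0,0,0],
    [0.02,0,0,0,0],
    [0.02,0,0,0,0]
  ]
}}

```text
clock: 7.35
position: [0.4452, 0.1473, -0.0067]
ee_rot: [-0.003, 0.707, 0.003, 0.707]
ft_force: [0.2, 0.2, 0.4]
grip_width: 0.235
```

Run:
```python
from h import *
p=camera("side"); W=pts(p); print(proj(p,[.4452,.1473,0]),proj(p,[.4452,.1473,.012]),monitor.get_obs()["grip_width"])
for m in comps(colmask(p,"brass")&(W[...,0]>.39)&(W[...,0]<.52)&(W[...,1]>.0)&(W[...,1]<.2),30): print(m.sum(),rect(p,m,.011), np.nanmedian(W[m],0))
save(p,"s4.png",(205,265,245,325),9)
print(W[225:255:3,283].round(3))
```

```text
(np.float64(282.01082051528596), np.float64(245.7435389938123)) (np.float64(282.04582223453343), np.float64(242.6248238666244)) 0.2352933989837674
107 (array([0.4338, 0.0851], dtype=float32), [0.0393, 0.0381], 1.519) [0.43242389 0.0813859  0.00637729]
134 (array([0.4452, 0.1583], dtype=float32), [0.0515, 0.0428], 0.046) [0.43997083 0.16018592 0.00657461]
[[0.432 0.175 0.103]
 [0.438 0.16  0.079]
 [0.434 0.169 0.077]
 [0.432 0.174 0.07 ]
 [0.432 0.174 0.06 ]
 [0.436 0.164 0.04 ]
 [0.436 0.163 0.027]
 [0.436 0.163 0.015]
 [0.435 0.165 0.006]
 [0.433 0.17  0.   ]]
```

View pics/s4.png

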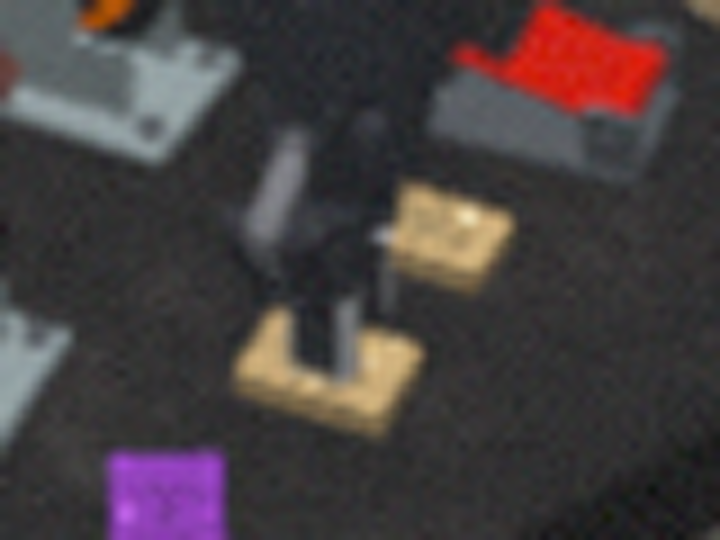

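Request:
{"op": "step_arm", "data": {
  "increments": [
    [0.048,0,0,0,0],
    [0.048,0,0,0,0],
    [0.048,0,0,0,0],
    [0.048,0,0,-0.003,0],
    [0.048,0,0,-0.002,0],
    [0.048,0,0,0,0]
  ]
}}

```text
clock: 7.9
position: [0.4448, 0.1472, -0.0123]
ee_rot: [-0.003, 0.707, 0.003, 0.707]
ft_force: [0.4, 0.1, 0.2]
grip_width: 0.56
```

Request:
{"op": "step_arm", "data": {
  "increments": [
    [0.048,0,0,-0.002,0],
    [0.048,0,0,0,0]
  ]
}}

```text
clock: 8.07
position: [0.445, 0.1473, -0.0141]
ee_rot: [-0.003, 0.707, 0.003, 0.707]
ft_force: [-0.2, -0.3, 0.7]
grip_width: 0.557
```

Request:
{"op": "step_arm", "data": {
  "increments": [
    [0.02,0,0,0,0],
    [0.02,0,0,0,0],
    [0.02,0,0,0,0],
    [0.02,0,0,0,0],
    [0.02,0,0,0,0]
  ]
}}

```text
clock: 8.48
position: [0.4452, 0.1475, -0.0135]
ee_rot: [-0.003, 0.707, 0.003, 0.707]
ft_force: [-2.2, -0.2, 6.1]
grip_width: 0.367
```

Request:
{"op": "step_arm", "data": {
  "increments": [
    [0.048,0,0,0,0],
    [0.048,0,0,0,0],
    [0.048,0,0,0,0],
    [0.048,0,0,-0.003,0],
    [0.048,0,0,-0.002,0],
    [0.048,0,0,0,0]
  ]
}}

```text
clock: 8.98
position: [0.4448, 0.1471, -0.0193]
ee_rot: [-0.003, 0.707, 0.003, 0.707]
ft_force: [-0.1, -0.3, -0.8]
grip_width: 0.56
```

Request:
{"op": "step_arm", "data": {
  "increments": [
    [0.02,0,0,0,0],
    [0.02,0,0,0,0],
    [0.02,0,0,0,0],
    [0.02,0,0,0,0],
    [0.02,0,0,0,0]
  ]
}}

```text
clock: 9.4
position: [0.4451, 0.1474, -0.0187]
ee_rot: [-0.003, 0.707, 0.003, 0.707]
ft_force: [-1.6, 0.8, 2.5]
grip_width: 0.381
```

Request:
{"op": "step_arm", "data": {
  "increments": [
    [0.02,0,0,0.005,0],
    [0.02,0,0,0.01,0],
    [0.02,0,0,0.02,0],
    [0.02,0,0,0.03,0],
    [0.02,0,0,0.03,0],
    [0.02,0,0,0,0]
  ]
}}

```text
clock: 9.9
position: [0.448, 0.1488, 0.0818]
ee_rot: [-0.003, 0.704, 0.004, 0.71]
ft_force: [0.4, 0.7, -0.9]
grip_width: 0.379
```

Run:
```python
from h import *
p=camera("side"); W=pts(p); print(monitor.get_obs()["grip_width"],monitor.get_obs()["position"])
for m in comps(colmask(p,"brass")&(W[...,0]>.36)&(W[...,0]<.52)&(W[...,1]>-.03)&(W[...,1]<.25),15): print(m.sum(), np.nanmedian(W[m],0),W[m].max(0),W[m].min(0))
save(p,"s5.png",(175,265,225,345),6)
```

```text
0.3825661864135144 [0.44722465 0.14789236 0.07944407]
73 [0.43301266 0.15174418 0.10762761] [0.44470822 0.1721509  0.14137479] [0.42383033 0.13137068 0.09879537]
24 [0.46715452 0.16345273 0.10728772] [0.47172983 0.19815404 0.15182818] [0.4508447  0.15111165 0.10016693]
132 [0.43805813 0.08009333 0.00650942] [0.46517853 0.09602952 0.01122897] [ 0.41602943  0.0479343  -0.00636905]
```

View pics/s5.png

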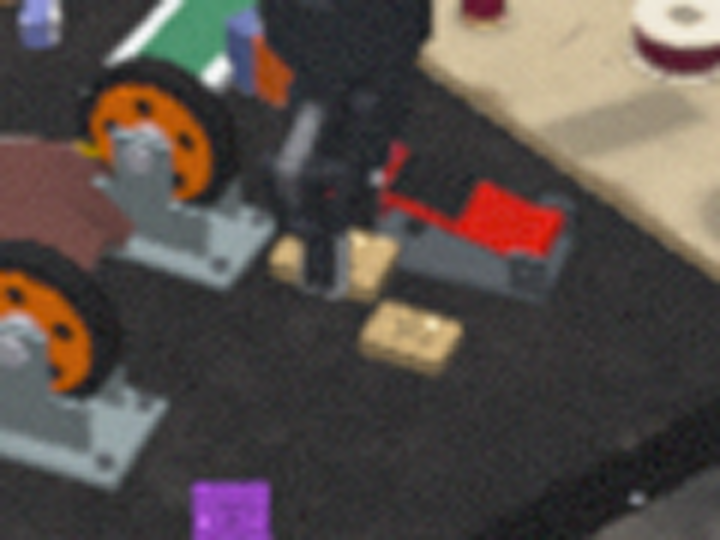

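Request:
{"op": "step_arm", "data": {
  "increments": [
    [0.02,0,-0.03,0.002,0],
    [0.02,0,-0.03,0,-0.013],
    [0.02,0,-0.03,0,-0.013],
    [0.02,0,-0.03,0,-0.013],
    [0.02,0.01,-0.03,0,-0.013],
    [0.02,0.02,-0.03,0,-0.013],
    [0.02,0.027,-0.03,0,0],
    [0.02,0.028,-0.03,0,0],
    [0.02,0.03,0,0,0],
    [0.02,0.03,0,0,0],
    [0.02,0.03,0,0,0],
    [0.02,0.022,0,0,0]
  ]
}}

```text
clock: 10.95
position: [0.6435, -0.0928, 0.077]
ee_rot: [0.02, 0.707, -0.02, 0.706]
ft_force: [-1.0, -0.6, -0.7]
grip_width: 0.384
```

Request:
{"op": "step_arm", "data": {
  "increments": [
    [0.02,0,0,0,0],
    [0.02,0,0,0,0],
    [0.02,0,0,0,0]
  ]
}}

```text
clock: 11.2
position: [0.6411, -0.0925, 0.0774]
ee_rot: [0.02, 0.707, -0.019, 0.706]
ft_force: [-0.6, 0.1, -1.1]
grip_width: 0.38
```

Run:
```python
from h import *
o=monitor.get_obs(); print(o["position"],o["grip_width"],o["ee_rot"],o["joint_pos"].round(2))
for n in("side","top"):
    p=camera(n); W=pts(p)
    for k in("brass","green"):
        for m in comps(colmask(p,k)&(W[...,0]>.38)&(W[...,0]<.72)&(W[...,1]>-.22)&(W[...,1]<.19)&(W[...,2]<.2),12): print(n,k,m.sum(), np.nanmedian(W[m],0).round(3),W[m].max(0).round(3),W[m].min(0).round(3),rect(p,m,.011))
```

```text
[ 0.64113168 -0.09250029  0.07742128] 0.37980360003755825 [ 0.01970101  0.7074554  -0.01948174  0.70621469] [ 0.55  0.57 -0.66  1.52  0.36  1.18  1.35]
side brass 53 [ 0.627 -0.089  0.102] [ 0.644 -0.068  0.125] [ 0.616 -0.114  0.096] (array([ 0.6866, -0.2235], dtype=float32), [0.0558, 0.0294], -1.135)
side brass 23 [ 0.496 -0.195  0.058] [ 0.509 -0.183  0.062] [ 0.485 -0.211  0.054] (array([ 0.5202, -0.2657], dtype=float32), [0.0218, 0.0201], 0.392)
side brass 759 [ 0.466 -0.167  0.008] [ 0.632 -0.068  0.041] [ 0.38  -0.22  -0.007] (array([ 0.4788, -0.1821], dtype=float32), [0.2987, 0.1211], -0.523)
side brass 188 [0.673 0.165 0.018] [0.706 0.19  0.062] [0.634 0.123 0.011] (array([0.6808, 0.1554], dtype=float32), [0.084, 0.0463], -1.01)
side brass 134 [0.437 0.081 0.007] [0.466 0.096 0.012] [ 0.416  0.051 -0.008] (array([0.4363, 0.0848], dtype=float32), [0.0452, 0.0391], -0.07)
side green 176 [ 0.644 -0.134  0.009] [0.665 0.038 0.103] [ 0.575 -0.192  0.003] (array([ 0.6411, -0.1336], dtype=float32), [0.1058, 0.0395], 1.49)
top brass 298 [0.641 0.17  0.022] [0.692 0.19  0.101] [ 0.595  0.148 -0.004] (array([0.6428, 0.175 ], dtype=float32), [0.0992, 0.0365], 0.208)
top brass 69 [ 0.625 -0.09   0.106] [ 0.636 -0.073  0.176] [ 0.618 -0.109  0.102] (array([ 0.6432, -0.1063], dtype=float32), [0.0349, 0.0201], 1.149)
top brass 1315 [ 0.438 -0.151  0.011] [ 0.55  -0.071  0.02 ] [ 0.381 -0.203 -0.   ] (array([ 0.4415, -0.1605], dtype=float32), [0.1941, 0.0979], -0.525)
top brass 171 [0.442 0.076 0.009] [0.462 0.091 0.017] [ 0.419  0.059 -0.006] (array([0.4403, 0.0747], dtype=float32), [0.0426, 0.0314], 0.008)
top brass 12 [ 0.385 -0.208  0.011] [ 0.39  -0.204  0.014] [ 0.382 -0.214  0.007] (array([ 0.3862, -0.2085], dtype=float32), [0.0085, 0.0084], -1.562)
top green 186 [ 0.636 -0.073  0.012] [ 0.663 -0.036  0.176] [ 0.625 -0.137  0.006] (array([ 0.6401, -0.0939], dtype=float32), [0.0899, 0.0359], 1.376)
```

Request:
{"op": "step_arm", "data": {
  "increments": [
    [0.02,0.004,0,-0.02,0],
    [0.02,0,0,-0.025,0],
    [0.02,0,0,-0.02,0],
    [0.02,0,0,-0.01,0],
    [0.02,0,0,-0.005,0],
    [0.02,0,0,0,0],
    [0.02,0,0,0,0]
  ]
}}

```text
clock: 11.88
position: [0.6466, -0.0928, -0.0006]
ee_rot: [0.02, 0.706, -0.02, 0.707]
ft_force: [0.8, 0.8, -1.1]
grip_width: 0.378
```

Request:
{"op": "step_arm", "data": {
  "increments": [
    [0.02,0,0,-0.002,0],
    [0.02,0,0,0,0],
    [0.02,0,0,0,0]
  ]
}}

```text
clock: 12.13
position: [0.6466, -0.0928, -0.003]
ee_rot: [0.02, 0.706, -0.02, 0.707]
ft_force: [-0.2, 0.2, -1.1]
grip_width: 0.382
```

Request:
{"op": "step_arm", "data": {
  "increments": [
    [0.02,-0.001,0,-0.002,0],
    [0.02,0,0,-0.001,0],
    [0.02,0,0,0,0],
    [0.02,0,0,0,0]
  ]
}}

```text
clock: 12.47
position: [0.6451, -0.0927, -0.0066]
ee_rot: [0.02, 0.707, -0.02, 0.707]
ft_force: [-1.4, -1.2, 2.3]
grip_width: 0.379
```

Request:
{"op": "step_arm", "data": {
  "increments": [
    [0.02,0,0,-0.001,0],
    [0.02,0,0,0,0],
    [0.02,0,0,0,0]
  ]
}}

```text
clock: 12.72
position: [0.6452, -0.0927, -0.0066]
ee_rot: [0.02, 0.707, -0.02, 0.707]
ft_force: [-6.2, -0.6, 11.0]
grip_width: 0.381
```

Request:
{"op": "step_arm", "data": {
  "increments": [
    [0.046,0,0,0.001,0],
    [0.046,0,0,0,0],
    [0.046,0,0,0.01,0],
    [0.046,0,0,0.025,0],
    [0.046,0,0,0.03,0],
    [0.046,-0.02,0,0.03,0],
    [0.046,-0.03,0,0,0.016],
    [0.046,-0.035,0,0,0.016],
    [0.046,-0.035,0.01,0,0.016],
    [0.046,-0.035,0.02,0,0.016],
    [0.046,-0.03,0.03,0,0],
    [0.046,-0.0195,0.035,0,0]
  ]
}}

```text
clock: 13.72
position: [0.4386, 0.0009, 0.0881]
ee_rot: [-0.002, 0.707, 0.001, 0.707]
ft_force: [1.0, 1.4, 0.6]
grip_width: 0.538
```

Request:
{"op": "step_arm", "data": {
  "increments": [
    [0.046,0,0.035,0,0],
    [0.046,0,0.035,-0.02,0],
    [0.046,0,0.003,-0.03,0],
    [0.046,0,0,-0.02,0],
    [0.046,0,0,0,0],
    [0.046,0,0,0,0]
  ]
}}

```text
clock: 14.22
position: [0.4407, 0.075, 0.0184]
ee_rot: [-0.003, 0.708, 0.003, 0.707]
ft_force: [0.4, 0.3, 1.3]
grip_width: 0.539
```

Run:
```python
from h import *
o=monitor.get_obs(); print(o["position"],o["grip_width"],o["ee_rot"])
for n in("side","top"):
    p=camera(n); W=pts(p)
    for k in("brass","green"):
        for m in comps(colmask(p,k)&(W[...,0]>.38)&(W[...,0]<.72)&(W[...,1]>-.22)&(W[...,1]<.15)&(W[...,2]<.2),12):
            if m.sum()<700: print(n,k,m.sum(), np.nanmedian(W[m],0).round(3),W[m].max(0).round(3),W[m].min(0).round(3),rect(p,m,.022 if np.nanmedian(W[m][:,0])>.6 else .011))
```

```text
[0.44071784 0.07503245 0.01838393] 0.5391070897810213 [-0.00290143  0.7076648   0.00330141  0.70653465]
side brass 31 [ 0.607 -0.21   0.008] [ 0.636 -0.191  0.012] [ 0.592 -0.219 -0.   ] (array([ 0.5995, -0.1866], dtype=float32), [0.0568, 0.0204], -0.616)
side brass 433 [ 0.438 -0.153  0.008] [0.486 0.087 0.196] [ 0.381 -0.22  -0.007] (array([ 0.4312, -0.1439], dtype=float32), [0.1951, 0.0903], -1.354)
side brass 97 [ 0.647 -0.092  0.019] [0.691 0.034 0.102] [ 0.583 -0.141 -0.006] (array([ 0.6449, -0.0858], dtype=float32), [0.0534, 0.0362], -0.05)
side brass 51 [0.686 0.136 0.015] [0.706 0.15  0.021] [0.663 0.123 0.011] (array([0.6791, 0.1444], dtype=float32), [0.0408, 0.0222], -0.124)
side brass 122 [0.436 0.083 0.006] [0.465 0.106 0.041] [ 0.416  0.05  -0.004] (array([0.4366, 0.086 ], dtype=float32), [0.0442, 0.0401], 0.041)
side green 96 [ 0.646 -0.16   0.009] [ 0.664 -0.126  0.014] [ 0.622 -0.191  0.003] (array([ 0.6349, -0.14  ], dtype=float32), [0.0606, 0.0342], 1.485)
top brass 188 [ 0.647 -0.094  0.022] [ 0.671 -0.077  0.029] [ 0.623 -0.11   0.017] (array([ 0.6465, -0.0936], dtype=float32), [0.0468, 0.0316], -0.007)
top brass 14 [ 0.385 -0.209  0.011] [ 0.391 -0.204  0.015] [ 0.382 -0.214  0.008] (array([ 0.3862, -0.2086], dtype=float32), [0.0086, 0.0084], -1.562)
top green 115 [ 0.648 -0.062  0.012] [ 0.669 -0.05   0.019] [ 0.627 -0.076  0.006] (array([ 0.6457, -0.0618], dtype=float32), [0.0401, 0.0234], -0.096)
top green 377 [ 0.643 -0.154  0.012] [ 0.664 -0.114  0.019] [ 0.622 -0.192  0.006] (array([ 0.6411, -0.1508], dtype=float32), [0.0772, 0.0408], 1.554)
```

Request:
{"op": "step_arm", "data": {
  "increments": [
    [0.046,0,0,-0.015,0],
    [0.046,0,0,-0.015,0],
    [0.046,0,0,-0.007,0],
    [0.046,0,0,0,0],
    [0.046,0,0,0,0],
    [0.018,0,0,0,0],
    [0.018,0,0,0,0],
    [0.018,0,0,0,0],
    [0.018,0,0,0,0],
    [0.018,0,0,0,0],
    [0.018,0,0,0,0]
  ]
}}

```text
clock: 15.23
position: [0.4421, 0.0749, -0.0175]
ee_rot: [-0.003, 0.707, 0.003, 0.708]
ft_force: [-3.6, -0.8, 9.5]
grip_width: 0.333
```

Request:
{"op": "step_arm", "data": {
  "increments": [
    [0.018,0,0,0.005,0],
    [0.018,0,0,0.01,0],
    [0.018,0,0,0.02,0],
    [0.018,0,0,0.03,0],
    [0.018,0,0,0.034,0],
    [0.018,0,0,0,0]
  ]
}}

```text
clock: 15.73
position: [0.4445, 0.0759, 0.0863]
ee_rot: [-0.003, 0.704, 0.003, 0.71]
ft_force: [1.7, 0.9, -0.4]
grip_width: 0.333
```

Request:
{"op": "step_arm", "data": {
  "increments": [
    [0.018,0,-0.03,0,0],
    [0.018,0,-0.035,0,-0.016],
    [0.018,0,-0.035,0,-0.016],
    [0.018,0.01,-0.03,0,-0.016],
    [0.018,0.02,-0.03,0,-0.016],
    [0.018,0.025,-0.03,0,0],
    [0.018,0.03,-0.02,0,0],
    [0.018,0.03,-0.0115,0,0],
    [0.018,0.03,0,0,0],
    [0.018,0.03,0,0,0],
    [0.018,0.0235,0,0,0],
    [0.018,0,0,0,0]
  ]
}}

```text
clock: 16.73
position: [0.643, -0.1457, 0.0803]
ee_rot: [0.02, 0.706, -0.019, 0.708]
ft_force: [0.3, 0.6, -1.2]
grip_width: 0.333
```

Request:
{"op": "step_arm", "data": {
  "increments": [
    [0.018,0,0,0,0],
    [0.018,0,0,0,0]
  ]
}}

```text
clock: 16.9
position: [0.6391, -0.1466, 0.0804]
ee_rot: [0.02, 0.707, -0.019, 0.707]
ft_force: [0.4, 0.8, -0.6]
grip_width: 0.334
```

Run:
```python
from h import *
o=monitor.get_obs(); print(o["position"],o["grip_width"],o["ee_rot"])
for n in("side","top"):
    p=camera(n); W=pts(p)
    for k in("brass",):
        for m in comps(colmask(p,k)&(W[...,0]>.55)&(W[...,0]<.72)&(W[...,1]>-.22)&(W[...,1]<.0)&(W[...,2]<.2),12):
            if m.sum()<700: print(n,k,m.sum(), np.nanmedian(W[m],0).round(3),W[m].max(0).round(3),W[m].min(0).round(3))
```

```text
[ 0.63912451 -0.14657131  0.08035771] 0.3337789821192955 [ 0.01978081  0.70703468 -0.01946984  0.70663399]
side brass 48 [ 0.622 -0.138  0.104] [ 0.636 -0.125  0.123] [ 0.612 -0.167  0.095]
side brass 116 [ 0.581 -0.196  0.007] [ 0.637 -0.169  0.013] [ 0.551 -0.22  -0.004]
side brass 95 [ 0.646 -0.092  0.019] [ 0.69  -0.069  0.024] [ 0.621 -0.142 -0.006]
top brass 188 [ 0.646 -0.092  0.022] [ 0.671 -0.077  0.199] [ 0.623 -0.11   0.015]
top brass 73 [ 0.623 -0.144  0.108] [ 0.633 -0.126  0.173] [ 0.616 -0.16   0.104]
top brass 254 [ 0.577 -0.202  0.011] [ 0.626 -0.169  0.018] [ 0.55 -0.22 -0.  ]
```

Request:
{"op": "step_arm", "data": {
  "increments": [
    [0.018,0.006,0,-0.02,0],
    [0.018,0,0,-0.025,0],
    [0.018,0,0,-0.022,0],
    [0.018,0,0,-0.01,0],
    [0.018,0,0,-0.005,0],
    [0.018,0,0,0,0],
    [0.018,0,0,0,0],
    [0.018,0,0,0,0]
  ]
}}

```text
clock: 17.67
position: [0.6466, -0.1469, -0.0001]
ee_rot: [0.02, 0.706, -0.02, 0.708]
ft_force: [0.9, -0.5, -1.0]
grip_width: 0.334
```

Request:
{"op": "step_arm", "data": {
  "increments": [
    [0.018,0,0,-0.002,0],
    [0.018,0,0,0,0],
    [0.018,0,0,0,0]
  ]
}}

```text
clock: 17.92
position: [0.6459, -0.1468, -0.0033]
ee_rot: [0.02, 0.707, -0.02, 0.707]
ft_force: [0.6, -1.2, -1.5]
grip_width: 0.34
```

Request:
{"op": "step_arm", "data": {
  "increments": [
    [0.018,0,0,-0.001,0],
    [0.018,0,0,0,0],
    [0.018,0,0,0,0]
  ]
}}

```text
clock: 18.17
position: [0.6457, -0.1467, -0.0048]
ee_rot: [0.02, 0.707, -0.02, 0.707]
ft_force: [0.9, 0.1, -1.6]
grip_width: 0.337
```

Request:
{"op": "step_arm", "data": {
  "increments": [
    [0.018,0,0,-0.0015,0],
    [0.018,0,0,0,0],
    [0.018,0,0,0,0]
  ]
}}

```text
clock: 18.42
position: [0.6458, -0.1467, -0.0054]
ee_rot: [0.02, 0.707, -0.02, 0.707]
ft_force: [-4.3, -0.3, 6.9]
grip_width: 0.333
```

Request:
{"op": "step_arm", "data": {
  "increments": [
    [0.018,0,0,-0.001,0],
    [0.018,0,0,0,0]
  ]
}}

```text
clock: 18.58
position: [0.6459, -0.1468, -0.0054]
ee_rot: [0.02, 0.707, -0.02, 0.707]
ft_force: [-8.9, 0.5, 17.0]
grip_width: 0.333
```

Request:
{"op": "step_arm", "data": {
  "increments": [
    [0.037,0,0,0.001,0],
    [0.037,0,0,0,0],
    [0.037,0,0,0,0],
    [0.037,0,0,0.01,0],
    [0.037,0,0,0.025,0],
    [0.037,0,0,0.03,0],
    [0.037,-0.02,0,0.04,0],
    [0.037,-0.035,0,0.04,0],
    [0.037,-0.04,0,0.02,0],
    [0.037,-0.04,0,0,0],
    [0.037,-0.04,0,0,0],
    [0.037,-0.01,0,0,0]
  ]
}}

```text
clock: 19.58
position: [0.4674, -0.1471, 0.146]
ee_rot: [0.019, 0.708, -0.021, 0.706]
ft_force: [1.4, 0.2, 0.5]
grip_width: 0.431
```

Run:
```python
from h import *
o=monitor.get_obs(); print(o["position"],o["grip_width"])
for n in("side","top"):
    p=camera(n); W=pts(p)
    for m in comps(colmask(p,"brass")&(W[...,0]>.6)&(W[...,0]<.72)&(W[...,1]>-.17)&(W[...,1]<.0)&(W[...,2]<.2),30):
        print(n,m.sum(), np.nanmedian(W[m],0).round(3),W[m].max(0).round(3),W[m].min(0).round(3),rect(p,m,.022))
    # yellow marks near wheels
    for m in comps(colmask(p,"yellow")&(W[...,0]>.5)&(W[...,0]<.66)&(W[...,1]>-.0)&(W[...,1]<.36)&(W[...,2]>.015),2): 
        print(n,"yel",m.sum(),np.nanmedian(W[m],0).round(3), np.argwhere(m).mean(0).round(1))
    if n=="top":
        for r in regions_of(p,"wheel_a")[:3]:
            w=W[r["region"]]; w=w[(w[:,2]>.1)&(w[:,2]<.112)]; print("tread top",len(w),w.mean(0).round(4),w.min(0).round(3),w.max(0).round(3))
            w=W[r["region"]]; w=w[(w[:,2]>.085)&(w[:,2]<.112)]; c,ax=cv2.PCACompute(w[:,:2].astype(np.float32),None); print(c.round(4),ax[0].round(3))
        base=lambda y0,y1:(W[...,2]>.003)&(W[...,2]<.02)&(W[...,0]>.5)&(W[...,0]<.66)&(W[...,1]>y0)&(W[...,1]<y1)&(np.ptp(p["color"].astype(int),axis=2)<30)&(p["color"].mean(2)>95)
        for y0,y1 in((.27,.37),(.155,.235),(0,.08)):
            m=base(y0,y1); P=W[m][:,:2].astype(np.float32); r=cv2.minAreaRect(P*1000); print("base",m.sum(),np.round(r[0],1),np.round(r[1],1),r[2])
    else:
        a=p["color"][165:290,185:265]; save(p,"s6.png",(165,290,185,285),6)
```

```text
[ 0.46740868 -0.14713594  0.14597395] 0.4313765003107441
side 63 [ 0.643 -0.142  0.019] [ 0.66  -0.125  0.023] [ 0.622 -0.163  0.011] (array([ 0.6398, -0.1367], dtype=float32), [0.0379, 0.0368], -0.03)
side 96 [ 0.647 -0.091  0.019] [ 0.69  -0.071  0.023] [ 0.62  -0.135 -0.006] (array([ 0.6449, -0.0858], dtype=float32), [0.0534, 0.0362], -0.05)
side yel 6 [0.629 0.047 0.042] [199.5 239.5]
side yel 4 [0.624 0.321 0.067] [250.5 194. ]
top 187 [ 0.646 -0.094  0.022] [ 0.67  -0.077  0.029] [ 0.623 -0.11   0.016] (array([ 0.6464, -0.0935], dtype=float32), [0.0468, 0.0316], -0.007)
top 145 [ 0.642 -0.147  0.022] [ 0.661 -0.131  0.029] [ 0.623 -0.162  0.014] (array([ 0.6423, -0.1465], dtype=float32), [0.0384, 0.0287], -0.012)
tread top 101 [0.5825 0.1964 0.1044] [0.558 0.189 0.1  ] [0.607 0.204 0.111]
[[0.581  0.1957]] [1.    0.017]
tread top 103 [0.5895 0.0419 0.1047] [0.562 0.035 0.1  ] [0.614 0.051 0.111]
[[0.5886 0.0419]] [ 0.998 -0.07 ]
base 523 [592.9 319. ] [133.9  94.9] 0.12890776991844177
base 384 [594.9 199. ] [132.8  64.1] 3.523925542831421
base 352 [592.   40.5] [ 62.6 111.5] 84.65003967285156
```

View pics/s6.png

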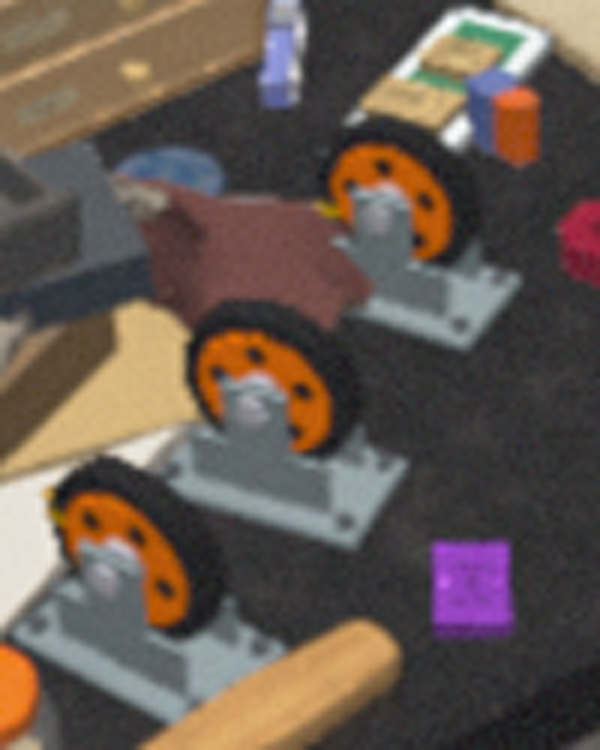

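Request:
{"op": "step_arm", "data": {
  "increments": [
    [0.037,0.02,0.03,0,0],
    [0.037,0.02,0.03,0,-0.015],
    [0.037,0.02,0.03,0,0],
    [0.037,0.02,0.03,0,0],
    [0.037,0.02,0.03,0,0],
    [0.037,0.025,0.03,0,0],
    [0.037,0.023,0.007,0,0],
    [0.037,0,0,-0.03,0],
    [0.037,0,0,0,0],
    [0.037,0,0,0,0]
  ],
  "force": 30
}}

```text
clock: 20.57
position: [0.6199, 0.0409, 0.1145]
ee_rot: [0.025, 0.708, -0.024, 0.705]
ft_force: [-0.2, 0.4, -0.4]
grip_width: 0.432
```

Run:
```python
from h import *
o=monitor.get_obs(); print(o["position"],o["ee_rot"],o["joint_pos"].round(2))
p=camera("side"); save(p,"s7.png",(150,230,215,315),6)
```

```text
[0.61989661 0.04085392 0.11445788] [ 0.02517718  0.70795833 -0.02446684  0.70538109] [ 0.45  0.51 -0.78  1.55  0.37  1.24  1.11]
```

View pics/s7.png

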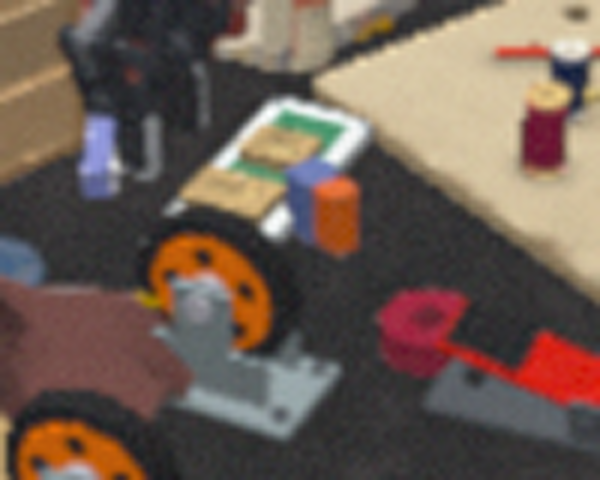

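Request:
{"op": "step_arm", "data": {
  "increments": [
    [0.037,-0.004,0.001,-0.02,0],
    [0.037,0,0,-0.02,0],
    [0.037,0,0,-0.013,0],
    [0.037,0,0,0,0],
    [0.037,0,0,0,0]
  ]
}}

```text
clock: 21.03
position: [0.6166, 0.0409, 0.0637]
ee_rot: [0.025, 0.707, -0.025, 0.707]
ft_force: [-0.5, 1.1, 0.7]
grip_width: 0.428
```

Request:
{"op": "step_arm", "data": {
  "increments": [
    [0.008,0,0,0,0],
    [0.008,0,0,0,0],
    [0.008,0,0,0,0],
    [0.008,0,0,0,0]
  ]
}}

```text
clock: 21.37
position: [0.6174, 0.0405, 0.0646]
ee_rot: [0.025, 0.706, -0.026, 0.707]
ft_force: [0.2, -2.5, 7.2]
grip_width: 0.181
```

Request:
{"op": "step_arm", "data": {
  "increments": [
    [0.008,-0.0045,0.0003,0,0],
    [0.008,-0.0045,0.0003,0,0],
    [0.008,-0.0045,0.0003,0,0],
    [0.008,-0.0045,0.0003,0,0],
    [0.008,-0.0045,0.0003,0,0],
    [0.008,-0.0045,0.0003,0,0],
    [0.008,-0.0045,0.0003,0,0],
    [0.008,-0.0045,0.0003,0,0],
    [0.008,-0.0045,0.0003,0,0],
    [0.008,-0.0045,0.0003,0,0],
    [0.008,-0.0045,0.0003,0,0],
    [0.008,-0.0045,0.0003,0,0]
  ]
}}

```text
clock: 22.37
position: [0.5661, 0.044, 0.0637]
ee_rot: [0.026, 0.704, -0.025, 0.71]
ft_force: [23.2, -1.2, -23.7]
grip_width: 0.177
```

```bash
cat >> h.py <<'E'
C={"a":((.5845,.3175,.062),-.18),"b":((.583,.197,.062),-.01),"c":((.5895,.0418,.062),-.075)}
def stem(p,w):
    """yellow/brass pixels near the rim of wheel w, with wheel angle from intersecting rays with the wheel's middle plane"""
    c,yaw=C[w]; c=np.array(c); W=pts(p); M=np.array(p["cam_to_world"])
    ex=np.array([np.cos(yaw),np.sin(yaw),0]); n=np.array([-np.sin(yaw),np.cos(yaw),0])
    out=[]
    for m in comps(colmask(p,"yellow"),2):
        uv=np.argwhere(m)[:,::-1].astype(float)
        d=np.stack([(uv[:,0]-p["cx"])/p["fx"],-(uv[:,1]-p["cy"])/p["fy"],-np.ones(len(uv))],1)@M[:3,:3].T
        X=M[:3,3]+d*(((c-M[:3,3])@n)/(d@n))[:,None]
        r=X-c; a=r@ex; R=np.hypot(a,r[:,2])
        k=(R<.062)&(R>.036)
        if k.sum()>1 and abs(np.nanmedian((W[m]-c)@n))<.03: out.append((int(k.sum()),round(float(np.degrees(np.arctan2(a[k].mean(),r[k,2].mean()))),1),R[k].mean().round(4)))
    return out
E
python3 - <<'E'
from h import *
o=monitor.get_obs(); print(o["position"],o["ft_force"],o["grip_width"])
for n in("side","top"):
    p=camera(n)
    for w in"abc": print(n,w,stem(p,w))
    if n=="side": save(p,"s8.png",(150,230,215,315),6)
E
```

```text
[0.56607411 0.04397899 0.0637399 ] [ 23.23759457  -1.17787886 -23.68193159] 0.17746182574652622
side a [(5, 102.5, np.float64(0.0499))]
side b []
side c [(15, 74.4, np.float64(0.0456))]
top a []
top b []
top c []
```

View pics/s8.png

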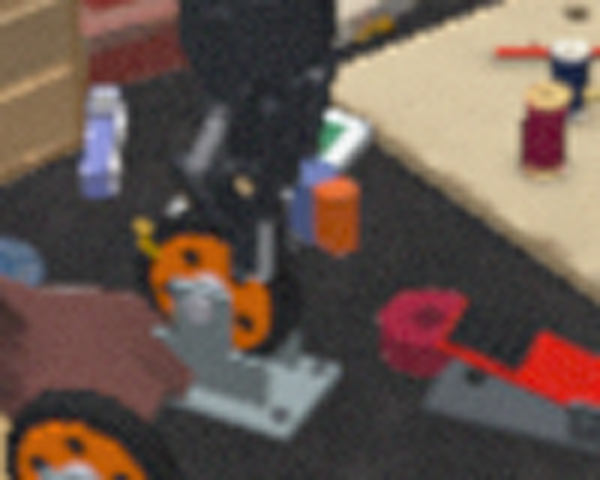

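Request:
{"op": "step_arm", "data": {
  "increments": [
    [0.037,0,0,0,0],
    [0.037,0,0,0,0],
    [0.037,0.012,-0.001,0.0,0],
    [0.037,0.018,-0.001,0,0],
    [0.037,0.0175,-0.0015,-0.001,0],
    [0.037,0,0,0,0],
    [0.037,0,0,0,0],
    [0.008,0,0,0,0],
    [0.008,0,0,0,0],
    [0.008,0,0,0,0],
    [0.008,0,0,0,0]
  ],
  "force": 20
}}

```text
clock: 23.38
position: [0.6092, 0.041, 0.0622]
ee_rot: [0.025, 0.707, -0.025, 0.706]
ft_force: [-2.8, -2.5, 3.1]
grip_width: 0.177
```

Request:
{"op": "step_arm", "data": {
  "increments": [
    [0.008,-0.004,0.0003,0.0028,0],
    [0.008,-0.004,0.0003,0.0022,0],
    [0.008,-0.004,0.0003,0.0016,0],
    [0.008,-0.004,0.0003,0.001,0],
    [0.008,-0.004,0.0003,0.0007,0],
    [0.008,-0.004,0.0003,0.0002,0],
    [0.008,-0.004,0.0003,-0.0002,0],
    [0.008,-0.004,0.0003,-0.0007,0],
    [0.008,-0.004,0.0003,-0.001,0],
    [0.008,-0.004,0.0003,-0.0016,0],
    [0.008,0,0,0,0],
    [0.008,0,0,0,0]
  ]
}}

```text
clock: 24.38
position: [0.5707, 0.0437, 0.068]
ee_rot: [0.025, 0.706, -0.026, 0.708]
ft_force: [5.2, -3.3, -4.7]
grip_width: 0.18
```

Run:
```python
from h import *
o=monitor.get_obs(); print(o["position"],o["ft_force"],o["grip_width"])
for n in("side","top"):
    p=camera(n)
    for w in"ac": print(n,w,stem(p,w))
```

```text
[0.5706955  0.04366532 0.0679801 ] [ 5.16506871 -3.32343826 -4.72569165] 0.18033683672213877
side a [(5, 102.5, np.float64(0.0499))]
side c [(6, 26.7, np.float64(0.0408))]
top a []
top c []
```

Request:
{"op": "step_arm", "data": {
  "increments": [
    [0.037,0,0,0,0],
    [0.037,0,0,0,0],
    [0.037,0,0,0.02,0],
    [0.037,0,0,0.03,0],
    [0.037,0,-0.03,0.03,0],
    [0.037,-0.02,-0.04,0,0],
    [0.037,-0.03,-0.04,0,0],
    [0.037,0,0,0,0]
  ]
}}

```text
clock: 25.15
position: [0.5229, -0.0634, 0.1465]
ee_rot: [0.027, 0.707, -0.03, 0.706]
ft_force: [0.9, -0.6, 0.1]
grip_width: 0.439
```

Run:
```python
from h import *
o=monitor.get_obs(); print(o["position"])
for n in("side","top"):
    for i in range(2):
        p=camera(n); print(n,stem(p,"c"))
    W=pts(p)
    for q in("stem_a","wheel_a"):
        for r in regions_of(p,q)[:4]:
            w=W[r["region"]]; print(q,round(r["p"],2),r["region"].sum(),np.round(r["centre"],1),np.nanmedian(w,0).round(3))
    if n=="side": A=p["color"][160:225,220:290]
    else: B=p["color"][145:210,245:315]
cv2.imwrite("pics/c9.png",cv2.resize(np.hstack([A,B])[...,::-1],None,fx=5.5,fy=5.5,interpolation=cv2.INTER_CUBIC))
```

```text
[ 0.52289014 -0.06344657  0.14650856]
side [(12, 21.5, np.float64(0.0441))]
side [(11, 21.7, np.float64(0.0434))]
stem_a 0.85 447 [199.1 252.9] [0.576 0.051 0.074]
stem_a 0.7 295 [149.1 265.9] [ 0.678 -0.257  0.057]
stem_a 0.67 578 [253.8 207.8] [0.571 0.328 0.075]
stem_a 0.64 479 [227. 232.] [0.57  0.207 0.077]
wheel_a 0.91 486 [254.5 211.3] [0.572 0.328 0.079]
wheel_a 0.63 523 [225.1 232.1] [0.571 0.207 0.076]
wheel_a 0.58 407 [193.9 252.7] [0.577 0.051 0.077]
wheel_a 0.44 1099 [238.8 233. ] [0.569 0.209 0.042]
top [(2, 24.2, np.float64(0.0526))]
top [(2, 24.2, np.float64(0.0526))]
stem_a 0.82 361 [175.1 176. ] [0.579 0.315 0.089]
stem_a 0.79 267 [177.8 219.2] [0.577 0.195 0.094]
stem_a 0.67 246 [171.7 276.2] [0.586 0.043 0.097]
wheel_a 0.81 259 [174.1 276.9] [0.589 0.043 0.096]
wheel_a 0.73 281 [174.9 220.8] [0.577 0.195 0.092]
wheel_a 0.59 339 [174.8 179. ] [0.582 0.314 0.091]
```

View pics/c9.png

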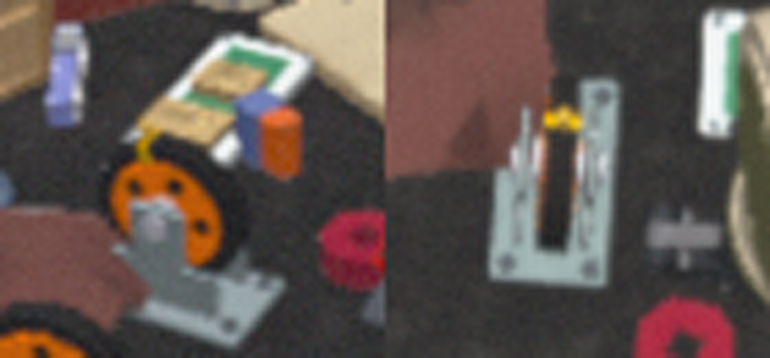

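Run:
```python
from h import *
p=camera("side"); 
for x in(.585,.5895,.594): print(x,proj(p,[x+.0017,.0418+.024,.062]))
t=camera("top"); print(planar(t,[[275.7,177.7]],.008))
g=t["color"].astype(int); W=pts(t)
import itertools
for nm,(c,yaw) in C.items():
    ex=np.array([np.cos(yaw),np.sin(yaw)]);ey=np.array([-ex[1],ex[0]])
    m=(g.mean(2)>95)&(np.ptp(g,axis=2)<45)&(g[...,2]>=g[...,0]-2)
    v,u=np.nonzero(m); P=planar(t,np.stack([u,v],1),.008)[:,:2]-np.array(c[:2])
    a,b=P@ex,P@ey; k=(abs(a)<.07)&(abs(b)<.04); P=P[k]; 
    im=np.zeros(m.shape,np.uint8); im[v[k],u[k]]=1
    n,l,s,_=cv2.connectedComponentsWithStats(im); big=1+s[1:,4].argmax()
    print(nm,s[big,4],rect(t,l==big,.008))
```

```text
0.585 (np.float64(248.9088328695985), np.float64(201.01708035401145))
0.5895 (np.float64(247.5682745575085), np.float64(200.66997765123247))
0.594 (np.float64(246.23089973726994), np.float64(200.32369923085577))
[[0.59018756 0.04032803 0.008     ]]
a 314 (array([0.5848, 0.3181], dtype=float32), [0.1076, 0.0611], -0.165)
b 460 (array([0.5812, 0.1975], dtype=float32), [0.103, 0.0611], 0.015)
c 483 (array([0.5919, 0.0409], dtype=float32), [0.1113, 0.0627], -0.075)
```

Request:
{"op": "step_arm", "data": {
  "increments": [
    [0.037,0.02,0.03,0,0],
    [0.037,0.02,0.03,0,0],
    [0.037,0.02,0.03,0,0],
    [0.037,0.015,0.015,0,0],
    [0.037,0,0,-0.02,0],
    [0.037,0,0,-0.03,0],
    [0.037,0,0,-0.0245,0],
    [0.037,0,0,0,0],
    [0.037,0,0,0,0],
    [0.037,0,0,0,0]
  ]
}}

```text
clock: 26.48
position: [0.602, 0.0498, 0.0735]
ee_rot: [0.025, 0.706, -0.025, 0.707]
ft_force: [0.0, 0.2, 0.8]
grip_width: 0.435
```

Request:
{"op": "step_arm", "data": {
  "increments": [
    [0.008,0,0,0,0],
    [0.008,0,0,0,0],
    [0.008,0,0,0,0],
    [0.008,0,0,0,0]
  ]
}}

```text
clock: 26.82
position: [0.6031, 0.0415, 0.0744]
ee_rot: [0.024, 0.705, -0.03, 0.708]
ft_force: [-1.6, -20.7, 9.1]
grip_width: 0.176
```

Request:
{"op": "step_arm", "data": {
  "increments": [
    [0.008,0,-0.004,0,0],
    [0.008,0,-0.0045,0,0],
    [0.008,-0.004,0.0003,0.0012,0],
    [0.008,-0.004,0.0003,0.0008,0],
    [0.008,-0.004,0.0003,0.0004,0],
    [0.008,-0.004,0.0003,0,0],
    [0.008,-0.001,0,0,0],
    [0.008,0,0,0,0],
    [0.008,0,0,0,0]
  ]
}}

```text
clock: 27.57
position: [0.5858, 0.0426, 0.076]
ee_rot: [0.025, 0.705, -0.025, 0.708]
ft_force: [4.7, 0.7, 1.9]
grip_width: 0.183
```

Run:
```python
from h import *
o=monitor.get_obs(); print(o["position"],o["ft_force"],o["grip_width"])
for n in("side","top"):
    p=camera(n); print(n,stem(p,"c"))
```

```text
[0.5858276  0.04257344 0.07600926] [4.73957908 0.71465951 1.85433911] 0.18251668831328555
side []
top []
```

Request:
{"op": "step_arm", "data": {
  "increments": [
    [0.037,0,0,0,0],
    [0.037,0,0,0,0],
    [0.037,0,0,0.02,0],
    [0.037,0,0,0.03,0],
    [0.037,0,-0.03,0.02,0],
    [0.037,-0.02,-0.04,0,0],
    [0.037,-0.03,-0.04,0,0],
    [0.037,0,0,0,0.04],
    [0.037,0,0,0,0.04]
  ]
}}

```text
clock: 28.42
position: [0.5386, -0.0621, 0.1438]
ee_rot: [-0.002, 0.708, 0.001, 0.706]
ft_force: [0.6, 0.3, -0.4]
grip_width: 0.432
```

```bash
sed -i 's/return (H>18)&(H<34)&(S>140)&(V>90)/return (H>16)\&(H<36)\&(S>110)\&(V>80)/' h.py
python3 - <<'E'
from h import *
o=monitor.get_obs(); print(o["position"],o["ee_rot"])
for n in("side","top"):
    p=camera(n); print(n,stem(p,"c"))
    if n=="side": A=p["color"][160:225,220:290]
    else: B=p["color"][145:210,245:315]
cv2.imwrite("pics/c10.png",cv2.resize(np.hstack([A,B])[...,::-1],None,fx=5.5,fy=5.5,interpolation=cv2.INTER_CUBIC))
E
```

```text
[ 0.53858694 -0.06211686  0.14383375] [-0.00247826  0.70801732  0.00133698  0.70618945]
side [(16, 4.6, np.float64(0.0434))]
top []
```

```bash
cat >> h.py <<'E'
def fitstem(p,w,show=False):
    """angle whose rendered stem+mark best covers the yellowish pixels (score = yellowness inside minus mean in a 5 px surround)"""
    c,yaw=C[w]; c=np.array(c); ex=np.array([np.cos(yaw),np.sin(yaw),0]); n=np.array([-np.sin(yaw),np.cos(yaw),0]); z=np.array([0,0,1.])
    g=p["color"].astype(np.float32); Y=cv2.resize(np.minimum(g[...,0],g[...,1]*1.15)-g[...,2]-1.5*np.maximum(0,g[...,0]-1.6*g[...,1]),None,fx=4,fy=4,interpolation=cv2.INTER_CUBIC)
    best=[]
    for d in np.arange(-180,180,1.):
        a=np.radians(d); r=np.sin(a)*ex+np.cos(a)*z; t=np.cos(a)*ex-np.sin(a)*z
        im=np.zeros(Y.shape,np.uint8)
        for q in ([c+r*R+t*s+n*k*.003 for R in(.045,.053) for s in(-.003,.003) for k in(-1,1)],[c+r*.0455+t*s+n*k*.008 for s in(-.003,.003) for k in(-1,1)]):
            uv=np.array([proj(p,x) for x in q]); uv=((uv+.5)*4-.5).round().astype(np.int32)
            cv2.fillConvexPoly(im,cv2.convexHull(uv),1)
        ring=cv2.dilate(im,np.ones((21,21)))-im
        best.append((Y[im>0].mean()-Y[ring>0].mean(),d))
    s=np.array(best); return [(round(float(a),1),float(b)) for a,b in sorted(best,reverse=True)[:4]]
E
python3 - <<'E'
from h import *
for n in("side","top"):
    p=camera(n)
    for w in"abc": print(n,w,fitstem(p,w))
E
```

```text
side a [(33.6, 101.0), (33.1, 100.0), (33.1, 102.0), (32.1, 103.0)]
side b [(21.1, 81.0), (20.8, 80.0), (20.5, 82.0), (19.8, 79.0)]
side c [(72.3, 2.0), (70.5, 1.0), (67.0, 3.0), (60.2, 0.0)]
top a [(50.5, 79.0), (50.0, 78.0), (49.6, 76.0), (49.4, 75.0)]
top b [(14.0, 151.0), (14.0, 152.0), (13.9, 150.0), (13.6, 149.0)]
top c [(133.8, 4.0), (127.8, 5.0), (125.8, 3.0), (125.5, 158.0)]
```

View pics/c10.png

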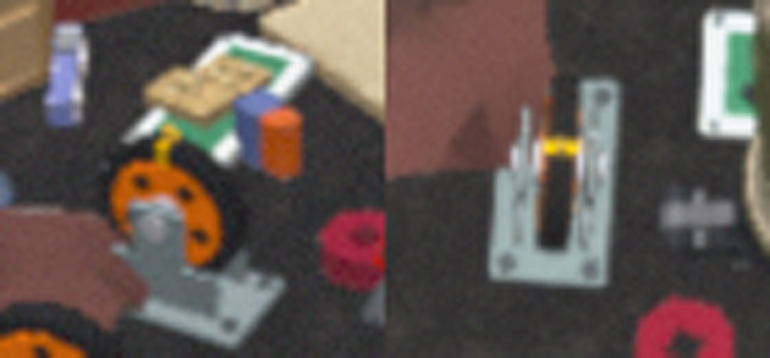

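Request:
{"op": "step_arm", "data": {
  "increments": [
    [0.037,0,0.035,0,0],
    [0.037,0.005,0.035,0,0],
    [0.037,0.01,0.035,0,0],
    [0.037,0.01,0.035,0,0],
    [0.037,0.01,0.035,0,0],
    [0.037,0.01,0.035,0,0],
    [0.037,0.01,0.035,0,0],
    [0.037,0.012,0.013,0,0],
    [0.037,0,0,-0.02,0],
    [0.037,0,0,0,0],
    [0.037,0,0,0,0]
  ]
}}

```text
clock: 29.53
position: [0.6065, 0.1995, 0.1231]
ee_rot: [-0.004, 0.708, 0.003, 0.706]
ft_force: [0.0, -1.3, 0.1]
grip_width: 0.434
```

Request:
{"op": "step_arm", "data": {
  "increments": [
    [0.037,0.001,-0.003,-0.025,0],
    [0.037,0,0,-0.025,0],
    [0.037,0,0,-0.011,0],
    [0.037,0,0,0,0],
    [0.037,0,0,0,0],
    [0.008,0,0,0,0],
    [0.008,0,0,0,0],
    [0.008,0,0,0,0],
    [0.008,0,0,0,0]
  ]
}}

```text
clock: 30.28
position: [0.6095, 0.1984, 0.0654]
ee_rot: [-0.003, 0.706, 0.005, 0.708]
ft_force: [0.7, 5.5, 4.6]
grip_width: 0.177
```

Request:
{"op": "step_arm", "data": {
  "increments": [
    [0.008,-0.004,0,0.0028,0],
    [0.008,-0.004,0,0.0022,0],
    [0.008,-0.004,0,0.0016,0],
    [0.008,-0.004,0,0.001,0],
    [0.008,-0.004,0,0.0007,0],
    [0.008,-0.004,0,0.0002,0],
    [0.008,-0.004,0,-0.0002,0],
    [0.008,-0.004,0,-0.0007,0],
    [0.008,-0.004,0,-0.001,0],
    [0.008,-0.004,0,-0.0016,0],
    [0.008,-0.004,0,-0.0022,0],
    [0.008,-0.004,0,-0.0028,0]
  ]
}}

```text
clock: 31.28
position: [0.5636, 0.1979, 0.0673]
ee_rot: [-0.002, 0.704, 0.004, 0.71]
ft_force: [-0.3, 1.1, 18.5]
grip_width: 0.178
```

Run:
```python
from h import *
o=monitor.get_obs(); print(o["position"],o["ft_force"],o["grip_width"])
for n in("side","top"):
    p=camera(n)
    for w in"b": print(n,w,fitstem(p,w),stem(p,w))
```

```text
[0.5635779  0.19791998 0.06726287] [-0.27535366  1.10080532 18.48038187] 0.17766476503902617
side b [(56.4, 137.0), (56.3, 138.0), (55.6, 139.0), (52.3, 136.0)] [(7, 137.8, np.float64(0.0535))]
top b [(1.2, 134.0), (1.2, 135.0), (1.2, 133.0), (1.1, 136.0)] []
```

Request:
{"op": "step_arm", "data": {
  "increments": [
    [0.037,0,0,0,0],
    [0.037,0,0,0,0],
    [0.037,0.014,0,0,0],
    [0.037,0.018,0,0,0],
    [0.037,0.0145,-0.001,-0.001,0],
    [0.037,0,0,0,0],
    [0.037,0,0,0,0],
    [0.008,0,0,0,0],
    [0.008,0,0,0,0],
    [0.008,0,0,0,0],
    [0.008,0,0,0,0]
  ]
}}

```text
clock: 32.3
position: [0.6061, 0.1984, 0.0628]
ee_rot: [-0.003, 0.707, 0.005, 0.707]
ft_force: [1.0, 8.2, -2.7]
grip_width: 0.18
```

Request:
{"op": "step_arm", "data": {
  "increments": [
    [0.008,-0.004,0,0.0028,0],
    [0.008,-0.004,0,0.0022,0],
    [0.008,-0.004,0,0.0016,0],
    [0.008,-0.004,0,0.001,0],
    [0.008,-0.004,0,0.0007,0],
    [0.008,-0.004,0,0.0002,0],
    [0.008,-0.004,0,-0.0002,0],
    [0.008,-0.004,0,-0.0007,0],
    [0.008,-0.004,0,-0.001,0],
    [0.008,-0.004,0,-0.0016,0],
    [0.008,-0.004,0,-0.0022,0],
    [0.008,-0.004,0,-0.0028,0]
  ]
}}

```text
clock: 33.3
position: [0.5606, 0.1978, 0.065]
ee_rot: [-0.003, 0.705, 0.005, 0.709]
ft_force: [2.1, 3.5, 12.0]
grip_width: 0.181
```

Run:
```python
from h import *
o=monitor.get_obs(); print(o["position"],o["ft_force"],o["grip_width"])
for n in("side","top"):
    p=camera(n)
    for w in"b": print(n,w,fitstem(p,w),stem(p,w))
```

```text
[0.56056891 0.19783731 0.06500783] [ 2.07580379  3.48787713 11.99640868] 0.1807625344133886
side b [(33.0, 97.0), (32.8, 96.0), (32.7, 98.0), (31.3, 99.0)] [(25, 89.0, np.float64(0.0467))]
top b [(1.0, -88.0), (1.0, -87.0), (1.0, -91.0), (1.0, -89.0)] []
```

Request:
{"op": "step_arm", "data": {
  "increments": [
    [0.037,0,0,0,0],
    [0.037,0,0,0,0],
    [0.037,0.014,0,0,0],
    [0.037,0.018,0,0,0],
    [0.037,0.0165,-0.001,-0.001,0],
    [0.037,0,0,0,0],
    [0.037,0,0,0,0],
    [0.008,0,0,0,0],
    [0.008,0,0,0,0],
    [0.008,0,0,0,0],
    [0.008,0,0,0,0]
  ]
}}

```text
clock: 34.32
position: [0.6062, 0.1984, 0.0618]
ee_rot: [-0.003, 0.707, 0.006, 0.707]
ft_force: [1.9, 9.8, -3.8]
grip_width: 0.181
```

Request:
{"op": "step_arm", "data": {
  "increments": [
    [0.008,-0.004,0,0.0028,0],
    [0.008,-0.004,0,0.0022,0],
    [0.008,-0.004,0,0.0016,0],
    [0.008,-0.004,0,0.001,0],
    [0.008,-0.004,0,0.0007,0],
    [0.008,-0.004,0,0.0002,0],
    [0.008,-0.004,0,-0.0002,0],
    [0.008,-0.004,0,-0.0007,0],
    [0.008,-0.004,0,-0.001,0],
    [0.008,-0.004,0,-0.0016,0],
    [0.008,-0.004,0,-0.0022,0],
    [0.008,-0.004,0,-0.0028,0]
  ]
}}

```text
clock: 35.32
position: [0.5609, 0.1979, 0.0642]
ee_rot: [-0.002, 0.705, 0.006, 0.709]
ft_force: [1.7, 6.7, 12.0]
grip_width: 0.183
```

Request:
{"op": "step_arm", "data": {
  "increments": [
    [0.037,0,0,0,0],
    [0.037,0,0,0,0],
    [0.037,0,0,0.02,0],
    [0.037,0,0,0.03,0],
    [0.037,0,-0.03,0.03,0],
    [0.037,-0.02,-0.04,0,0],
    [0.037,-0.02,-0.04,0,0],
    [0.037,0,0,0,0],
    [0.037,0,0,0,0]
  ]
}}

```text
clock: 36.07
position: [0.5216, 0.0863, 0.1405]
ee_rot: [-0.002, 0.707, 0.0, 0.707]
ft_force: [1.4, -0.1, 0.7]
grip_width: 0.43
```

Run:
```python
from h import *
o=monitor.get_obs(); print(o["position"])
for n in("side","top"):
    p=camera(n)
    for w in"abc": print(n,w,fitstem(p,w),stem(p,w))
```

```text
[0.52155753 0.08631407 0.14049707]
side a [(34.0, 101.0), (33.6, 102.0), (33.3, 100.0), (32.6, 103.0)] [(3, 87.4, np.float64(0.0523)), (8, 101.8, np.float64(0.05))]
side b [(57.2, 18.0), (56.2, 19.0), (55.8, 17.0), (51.8, 16.0)] [(19, 23.7, np.float64(0.0438))]
side c [(74.4, 2.0), (73.3, 1.0), (68.2, 3.0), (63.3, 0.0)] [(16, 4.6, np.float64(0.0434))]
top a [(45.0, 79.0), (44.7, 78.0), (44.2, 76.0), (44.0, 75.0)] [(7, 73.5, np.float64(0.0496))]
top b [(60.7, 20.0), (60.7, 21.0), (58.4, 19.0), (58.2, 22.0)] [(8, 46.5, np.float64(0.0459))]
top c [(4.6, 130.0), (4.5, 129.0), (4.4, 131.0), (4.4, 128.0)] []
```

Request:
{"op": "step_arm", "data": {
  "increments": [
    [0.037,0.02,0.03,0,0],
    [0.037,0.02,0.03,0,0],
    [0.037,0.02,0.03,0,0],
    [0.037,0.0065,0.019,0,0],
    [0.037,0,0,-0.01,0],
    [0.037,0,0,0,0],
    [0.037,0,0,0,0]
  ]
}}

```text
clock: 36.75
position: [0.588, 0.2, 0.1298]
ee_rot: [-0.004, 0.708, 0.004, 0.706]
ft_force: [0.7, -0.0, 0.0]
grip_width: 0.431
```

Request:
{"op": "step_arm", "data": {
  "increments": [
    [0.037,0.002,-0.002,-0.025,0],
    [0.037,0,0,-0.02,0],
    [0.037,0,0,-0.011,0],
    [0.037,0,0,0,0],
    [0.037,0,0,0,0],
    [0.008,0,0,0,0],
    [0.008,0,0,0,0],
    [0.008,0,0,0,0],
    [0.008,0,0,0,0]
  ]
}}

```text
clock: 37.5
position: [0.5916, 0.1982, 0.0764]
ee_rot: [-0.003, 0.706, 0.004, 0.708]
ft_force: [0.3, 1.0, 6.6]
grip_width: 0.178
```

Request:
{"op": "step_arm", "data": {
  "increments": [
    [0.008,-0.004,0,0.0006,0],
    [0.008,-0.004,0,0.0003,0],
    [0.008,-0.004,0,0,0],
    [0.008,-0.0025,0,0,0],
    [0.008,0,0,0,0],
    [0.008,0,0,0,0],
    [0.037,0,0,0,0],
    [0.037,0,0,0,0],
    [0.037,0,0,0.02,0],
    [0.037,0,0,0.03,0],
    [0.037,0,-0.03,0.02,0],
    [0.037,-0.02,-0.03,0,0]
  ]
}}

```text
clock: 38.5
position: [0.5592, 0.1387, 0.1496]
ee_rot: [-0.003, 0.705, 0.005, 0.709]
ft_force: [0.8, -1.1, 0.2]
grip_width: 0.43
```

Request:
{"op": "step_arm", "data": {
  "increments": [
    [0.037,-0.03,-0.03,0,0],
    [0.037,0,-0.02,0,0],
    [0.037,0,0,0,0]
  ]
}}

```text
clock: 38.75
position: [0.5256, 0.082, 0.1451]
ee_rot: [-0.003, 0.708, -0.0, 0.706]
ft_force: [0.5, -2.1, 0.4]
grip_width: 0.437
```

Run:
```python
from h import *
o=monitor.get_obs(); print(o["position"])
for n in("side","top"):
    p=camera(n)
    for w in"b": print(n,w,fitstem(p,w),stem(p,w))
```

```text
[0.5256394  0.08204225 0.14509169]
side b [(60.6, 4.0), (59.5, 3.0), (56.4, 5.0), (53.8, 2.0)] [(16, 6.8, np.float64(0.0439))]
top b [(83.9, 6.0), (80.8, 7.0), (79.2, 5.0), (75.1, 8.0)] [(4, 5.9, np.float64(0.0496))]
```

Request:
{"op": "step_arm", "data": {
  "increments": [
    [0.037,0.02,0.03,0,0],
    [0.037,0.02,0.03,0,0],
    [0.037,0.018,0.03,0,0],
    [0.037,0,0.024,0,0],
    [0.037,0,0,-0.01,0],
    [0.037,0,0,0,0],
    [0.037,0,0,0,0]
  ]
}}

```text
clock: 39.43
position: [0.5842, 0.2022, 0.1349]
ee_rot: [-0.004, 0.708, 0.004, 0.706]
ft_force: [0.7, -1.1, 1.1]
grip_width: 0.432
```

Request:
{"op": "step_arm", "data": {
  "increments": [
    [0.037,0.001,-0.004,-0.025,0],
    [0.037,0,0,-0.025,0],
    [0.037,0,0,-0.011,0],
    [0.037,0,0,0,0],
    [0.037,0,0,0,0],
    [0.008,0,0,0,0],
    [0.008,0,0,0,0],
    [0.008,0,0,0,0],
    [0.008,0,0,0,0]
  ]
}}

```text
clock: 40.18
position: [0.5868, 0.1982, 0.0765]
ee_rot: [-0.003, 0.706, 0.003, 0.708]
ft_force: [-1.2, -1.7, 7.6]
grip_width: 0.181
```

Request:
{"op": "step_arm", "data": {
  "increments": [
    [0.008,-0.0025,0,0,0],
    [0.008,-0.0025,0,0,0],
    [0.008,0,0,0,0],
    [0.008,0,0,0,0],
    [0.008,0,0,0,0]
  ]
}}

```text
clock: 40.6
position: [0.5827, 0.1981, 0.0765]
ee_rot: [-0.003, 0.706, 0.003, 0.709]
ft_force: [2.8, -1.1, 7.3]
grip_width: 0.182
```

Request:
{"op": "step_arm", "data": {
  "increments": [
    [0.037,0,0,0,0],
    [0.037,0,0,0,0],
    [0.037,0,0,0.02,0],
    [0.037,0,0,0.03,0],
    [0.037,0,-0.03,0.02,0],
    [0.037,-0.02,-0.03,0,0],
    [0.037,-0.03,-0.03,0,0],
    [0.037,0,-0.02,0,0],
    [0.037,0,0,0,0]
  ]
}}

```text
clock: 41.35
position: [0.5301, 0.083, 0.144]
ee_rot: [-0.003, 0.708, 0.0, 0.706]
ft_force: [0.5, -0.9, 0.0]
grip_width: 0.433
```

Run:
```python
from h import *
o=monitor.get_obs(); print(o["position"])
for n in("side","top"):
    p=camera(n)
    for w in"b": print(n,w,fitstem(p,w),stem(p,w))
```

```text
[0.53012318 0.08301181 0.1440149 ]
side b [(58.4, 0.0), (58.4, -1.0), (57.4, -2.0), (56.7, 1.0)] [(17, 2.0, np.float64(0.0437))]
top b [(93.8, 2.0), (92.0, 1.0), (90.8, 3.0), (83.1, 0.0)] [(3, 1.5, np.float64(0.0482))]
```

Request:
{"op": "step_arm", "data": {
  "increments": [
    [0.037,0.005,0.03,0,-0.03],
    [0.037,0.01,0.03,0,-0.03],
    [0.037,0.01,0.03,0,-0.03],
    [0.037,0.01,0.03,0,-0.03],
    [0.037,0.01,0.03,0,-0.03],
    [0.037,0.015,0.03,0,-0.025],
    [0.037,0.016,0.03,0,0],
    [0.037,0,0.016,-0.01,0],
    [0.037,0,0,0,0],
    [0.037,0,0,0,0],
    [0.037,0,0,0,0]
  ]
}}

```text
clock: 42.37
position: [0.607, 0.3148, 0.1345]
ee_rot: [0.058, 0.705, -0.058, 0.704]
ft_force: [-0.7, 0.3, -0.5]
grip_width: 0.433
```

Request:
{"op": "step_arm", "data": {
  "increments": [
    [0.037,0.001,-0.001,-0.03,0],
    [0.037,0,0,-0.025,0],
    [0.037,0,0,-0.0165,0],
    [0.037,0,0,0,0],
    [0.037,0,0,0,0],
    [0.008,0,0,0,0],
    [0.008,0,0,0,0],
    [0.008,0,0,0,0],
    [0.008,0,0,0,0]
  ]
}}

```text
clock: 43.12
position: [0.6096, 0.315, 0.0655]
ee_rot: [0.06, 0.704, -0.057, 0.706]
ft_force: [2.5, 4.7, 3.7]
grip_width: 0.18
```

Request:
{"op": "step_arm", "data": {
  "increments": [
    [0.008,-0.0039,0.0007,0.0028,0],
    [0.008,-0.0039,0.0007,0.0022,0],
    [0.008,-0.0039,0.0007,0.0016,0],
    [0.008,-0.0039,0.0007,0.001,0],
    [0.008,-0.0039,0.0007,0.0007,0],
    [0.008,-0.0039,0.0007,0.0002,0],
    [0.008,-0.0039,0.0007,-0.0002,0],
    [0.008,-0.0039,0.0007,-0.0007,0],
    [0.008,-0.0039,0.0007,-0.001,0],
    [0.008,-0.0039,0.0007,-0.0016,0],
    [0.008,-0.0039,0.0007,-0.0022,0],
    [0.008,-0.0039,0.0007,-0.0028,0]
  ]
}}

```text
clock: 44.12
position: [0.5641, 0.3232, 0.067]
ee_rot: [0.06, 0.703, -0.058, 0.707]
ft_force: [0.6, -0.2, 15.7]
grip_width: 0.183
```

Run:
```python
from h import *
o=monitor.get_obs(); print(o["position"],o["ft_force"],o["grip_width"])
for n in("side","top"):
    p=camera(n)
    for w in"a": print(n,w,fitstem(p,w),stem(p,w))
```

```text
[0.56406947 0.32323941 0.0670321 ] [ 0.58272381 -0.15843995 15.6946664 ] 0.18321175375146337
side a [(11.5, -174.0), (11.4, 120.0), (11.2, 123.0), (11.2, 122.0)] []
top a [(5.7, 136.0), (5.7, 135.0), (5.7, 134.0), (5.7, 137.0)] []
```

Request:
{"op": "step_arm", "data": {
  "increments": [
    [0.037,0,0,0,0],
    [0.037,0,0,0,0],
    [0.037,0,0,0.02,0],
    [0.037,0,0,0.03,0],
    [0.037,0,-0.03,0.02,0],
    [0.037,-0.02,-0.03,0,0],
    [0.037,-0.03,-0.03,0,0],
    [0.037,0,-0.02,0,0],
    [0.037,0,0,0,0]
  ]
}}

```text
clock: 44.97
position: [0.5118, 0.2069, 0.1329]
ee_rot: [0.059, 0.704, -0.062, 0.705]
ft_force: [-0.1, -0.7, 0.3]
grip_width: 0.433
```

Run:
```python
from h import *
o=monitor.get_obs(); print(o["position"])
for n in("side","top"):
    p=camera(n)
    for w in"ab": print(n,w,fitstem(p,w),stem(p,w))
```

```text
[0.51182945 0.20693896 0.13292613]
side a [(23.2, 24.0), (23.1, 25.0), (23.0, 26.0), (23.0, 23.0)] [(26, 36.0, np.float64(0.0433))]
side b [(58.0, -1.0), (58.0, 0.0), (57.1, -2.0), (56.2, 1.0)] [(18, 1.4, np.float64(0.0439))]
top a [(1.9, -48.0), (1.9, -47.0), (1.8, -49.0), (1.8, -121.0)] []
top b [(46.0, 160.0), (45.2, 159.0), (45.0, 161.0), (42.1, 158.0)] []
```

Request:
{"op": "step_arm", "data": {
  "increments": [
    [0.037,0.02,0.03,0.01,0],
    [0.037,0.02,0.03,0,0],
    [0.037,0.02,0.03,0,0],
    [0.037,0.022,0.014,0,0],
    [0.037,0,0,-0.01,0],
    [0.037,0,0,0,0],
    [0.037,0,0,0,0]
  ]
}}

```text
clock: 45.65
position: [0.5931, 0.3171, 0.1322]
ee_rot: [0.058, 0.705, -0.058, 0.704]
ft_force: [0.3, 0.8, -0.1]
grip_width: 0.432
```

Request:
{"op": "step_arm", "data": {
  "increments": [
    [0.037,0.003,-0.001,-0.025,0],
    [0.037,0,0,-0.025,0],
    [0.037,0,0,-0.009,0],
    [0.037,0,0,0,0],
    [0.037,0,0,0,0],
    [0.008,0,0,0,0],
    [0.008,0,0,0,0],
    [0.008,0,0,0,0],
    [0.008,0,0,0,0]
  ]
}}

```text
clock: 46.4
position: [0.598, 0.3171, 0.0764]
ee_rot: [0.06, 0.704, -0.057, 0.706]
ft_force: [1.7, 4.3, 6.7]
grip_width: 0.176
```

Request:
{"op": "step_arm", "data": {
  "increments": [
    [0.008,-0.004,0.0007,0.0008,0],
    [0.008,-0.004,0.0007,0.0005,0],
    [0.008,-0.004,0.0007,0.0002,0],
    [0.008,-0.004,0.0007,0,0],
    [0.008,-0.004,0.0007,-0.0005,0],
    [0.008,-0.0015,0.0003,0,0],
    [0.008,0,0,0,0],
    [0.008,0,0,0,0],
    [0.037,0,0,0,0],
    [0.037,0,0,0,0],
    [0.037,0,0,0.02,0],
    [0.037,0,0,0.03,0]
  ]
}}

```text
clock: 47.4
position: [0.574, 0.3172, 0.1226]
ee_rot: [0.057, 0.706, -0.06, 0.703]
ft_force: [0.8, -0.1, 0.2]
grip_width: 0.43
```

Request:
{"op": "step_arm", "data": {
  "increments": [
    [0.037,0,-0.03,0.03,0],
    [0.037,-0.02,-0.04,0,0],
    [0.037,-0.03,-0.04,0,0],
    [0.037,-0.03,-0.04,0,0],
    [0.037,0,-0.04,0,0],
    [0.037,0,-0.04,0,0],
    [0.037,0,0,0,0],
    [0.037,0,0,0,0]
  ]
}}

```text
clock: 48.07
position: [0.507, 0.1021, 0.1546]
ee_rot: [0.06, 0.705, -0.061, 0.704]
ft_force: [-0.1, 0.7, 0.4]
grip_width: 0.434
```

Run:
```python
from h import *
o=monitor.get_obs(); print(o["position"])
for n in("side","top"):
    p=camera(n)
    for w in"abc": print(n,w,fitstem(p,w),stem(p,w))
    W=pts(p)
    for m in comps(colmask(p,"brass")&(W[...,0]>.6)&(W[...,0]<.72)&(W[...,1]>-.19)&(W[...,1]<.0)&(W[...,2]<.2),30):
        print(n,m.sum(), np.nanmedian(W[m],0).round(3),W[m].max(0).round(3),W[m].min(0).round(3),rect(p,m,.022))
    if n=="side": A=p["color"][160:280,180:280]
    else: B=p["color"][130:250,260:360]
cv2.imwrite("pics/c11.png",cv2.resize(np.hstack([A,B])[...,::-1],None,fx=4,fy=4,interpolation=cv2.INTER_CUBIC))
```

```text
[0.50703829 0.10206541 0.15455556]
side a [(43.9, 2.0), (43.2, 3.0), (42.8, 1.0), (39.1, 0.0)] [(15, 7.9, np.float64(0.0424))]
side b [(57.7, 0.0), (57.2, -1.0), (56.3, 1.0), (56.3, -2.0)] [(18, 1.4, np.float64(0.0439))]
side c [(75.2, 2.0), (73.6, 1.0), (69.3, 3.0), (63.2, 0.0)] [(16, 4.6, np.float64(0.0434))]
side 80 [ 0.662 -0.113  0.018] [ 0.701 -0.097  0.023] [ 0.633 -0.173 -0.006] (array([ 0.6578, -0.1071], dtype=float32), [0.0637, 0.0341], -0.562)
top a [(77.6, 6.0), (75.8, 5.0), (75.1, 7.0), (68.9, 8.0)] [(9, 5.3, np.float64(0.0494))]
top b [(17.5, -52.0), (17.4, -53.0), (17.0, -54.0), (16.9, -56.0)] []
top c [(53.1, 5.0), (52.8, 4.0), (51.3, 6.0), (46.3, 3.0)] []
top 351 [ 0.65  -0.134  0.022] [ 0.69  -0.103  0.027] [ 0.622 -0.167 -0.002] (array([ 0.6533, -0.1364], dtype=float32), [0.0641, 0.0559], 1.362)
```

View pics/c11.png

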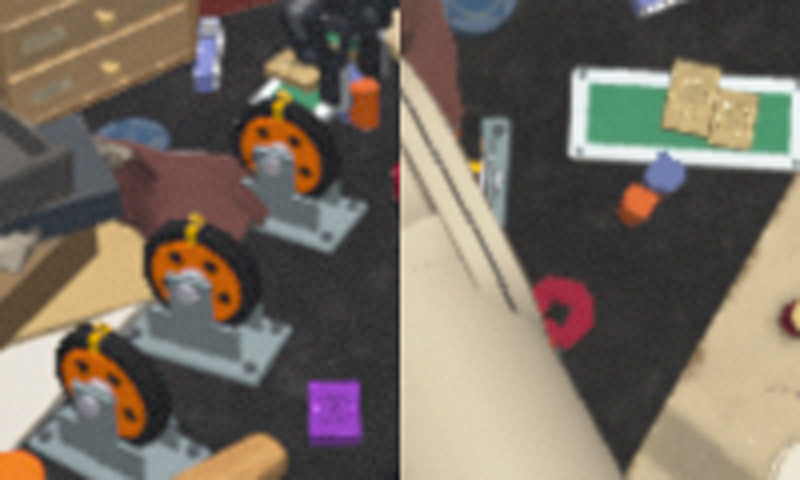

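```bash
cat >> h.py <<'E'
def fitdies(p,x0,z=.022):
    """fit 34x50 and 30x42 block outlines to the brass mask; x0=[x,y,yaw]*2"""
    from scipy.optimize import minimize
    W=pts(p); s=6
    M=colmask(p,"brass")&(W[...,0]>.57)&(W[...,0]<.74)&(W[...,1]>-.19)&(W[...,1]<-.03)
    M=cv2.resize(M.astype(np.float32),None,fx=s,fy=s,interpolation=cv2.INTER_LINEAR)
    v,u=np.nonzero(M); a,b,c,d=max(v.min()-60,0),v.max()+60,u.min()-60,u.max()+60
    def cost(q):
        im=np.zeros(M.shape,np.uint8)
        for (x,y,t),(w,l) in zip((q[:3],q[3:]),((.034,.05),(.03,.042))):
            e=np.array([np.cos(t),np.sin(t)]); f=np.array([-e[1],e[0]])
            P=np.array([proj(p,[*(np.array([x,y])+i*l/2*e+j*w/2*f),z]) for i,j in((1,1),(1,-1),(-1,-1),(-1,1))])
            cv2.fillConvexPoly(im,(((P+.5)*s-.5)*16).round().astype(np.int32),1,shift=4)
        return np.abs(im[a:b,c:d]-M[a:b,c:d]).sum()/s**2
    best=None
    for k in range(4):
        x=np.array(x0 if best is None else best.x)
        S=np.vstack([x]+[x+np.eye(6)[i]*([.004,.004,.12]*2)[i]*(-1)**k for i in range(6)])
        r=minimize(cost,x,method="Nelder-Mead",options=dict(initial_simplex=S,maxiter=400))
        if best is None or r.fun<best.fun: best=r
    return best.x.round(4),round(float(best.fun),1),M.sum()/s**2
E
python3 - <<'E'
from h import *
p=camera("top"); q=planar(p,[[333,154.2],[343.2,159.5]],.022); print(q.round(4))
print(fitdies(p,[*q[0,:2],-.2,*q[1,:2],-.056]))
g=(colmask(p,"green"))
E
```

```text
[[ 0.6575 -0.1238  0.022 ]
 [ 0.6422 -0.1528  0.022 ]]
(array([ 0.6586, -0.1224, -0.1838,  0.6429, -0.1511, -0.1576]), 928.1, np.float32(1245.0))
```

```bash
sed -i 's/(W\[...,1\]>-.19)&(W\[...,1\]<-.03)$/(W[...,1]>-.19)\&(W[...,1]<-.03)\&(W[...,2]>.013)\&(W[...,2]<.04)/' h.py
python3 - <<'E'
from h import *
p=camera("top")
for y in(-.2,-.056): print(fitdies(p,[.6575,-.1238,-.2,.6422,-.1528,y]))
W=pts(p); g=colmask(p,"green")
# bed white+green plate: bright or green pixels in z<.02 near the bed
c=p["color"].astype(int); m=((c.min(2)>150)|g)&(W[...,0]>.59)&(W[...,0]<.7)&(W[...,1]>-.22)&(W[...,1]<-.02)&(W[...,2]<.03)
big=max(comps(m,100),key=lambda k:k.sum()); print("bed",rect(p,big,.012))
E
```

```text
(array([ 0.6571, -0.1221, -0.1921,  0.6428, -0.1514, -0.2017]), 34.6, np.float32(346.0))
(array([ 0.6572, -0.1223, -0.1795,  0.6428, -0.1513, -0.1907]), 34.6, np.float32(346.0))
bed (array([ 0.6448, -0.1218], dtype=float32), [0.1708, 0.0668], 1.52)
```

Request:
{"op": "step_arm", "data": {
  "increments": [
    [0.08,0,-0.035,0,-0.02],
    [0.08,0,-0.035,0,0],
    [0.08,0,-0.035,0,0],
    [0.08,0.01,-0.035,0,0],
    [0.08,0.02,-0.035,0,0],
    [0.08,0.025,-0.033,0,0],
    [0.08,0.03,-0.02,0,0],
    [0.08,0.03,-0.005,0,0],
    [0.08,0.025,0,-0.03,0],
    [0.08,0,0,-0.03,0],
    [0.08,0,0,0,0],
    [0.08,0,0,0,0]
  ],
  "force": 20
}}

```text
clock: 49.27
position: [0.646, -0.1253, 0.0933]
ee_rot: [0.065, 0.706, -0.064, 0.703]
ft_force: [0.6, 0.4, 1.7]
grip_width: 0.938
```

Request:
{"op": "step_arm", "data": {
  "increments": [
    [0.08,0,0,0,0]
  ]
}}

```text
clock: 49.35
position: [0.6474, -0.1261, 0.0963]
ee_rot: [0.065, 0.704, -0.065, 0.704]
ft_force: [0.1, -0.0, 1.1]
grip_width: 0.94
```

Request:
{"op": "step_arm", "data": {
  "increments": [
    [0.08,0.003,-0.01,-0.02,0],
    [0.08,0,0,-0.025,0],
    [0.08,0,0,-0.025,0],
    [0.08,0,0,-0.015,0],
    [0.08,0,0,-0.005,0],
    [0.08,0,0,0,0],
    [0.08,0,0,0,0]
  ]
}}

```text
clock: 49.93
position: [0.651, -0.1371, 0.0066]
ee_rot: [0.066, 0.703, -0.066, 0.705]
ft_force: [-0.6, 0.3, 0.1]
grip_width: 0.937
```

Request:
{"op": "step_arm", "data": {
  "increments": [
    [0.08,0,0,0,0],
    [0.08,0,0,0,0]
  ]
}}

```text
clock: 50.1
position: [0.651, -0.1372, 0.0064]
ee_rot: [0.066, 0.703, -0.066, 0.705]
ft_force: [-0.4, -0.9, 0.4]
grip_width: 0.936
```

Request:
{"op": "step_arm", "data": {
  "increments": [
    [0.08,0,0.001,-0.012,0],
    [0.08,0,0,-0.007,0],
    [0.08,0,0,0,0],
    [0.08,0,0,0,0]
  ]
}}

```text
clock: 50.43
position: [0.6493, -0.136, -0.0153]
ee_rot: [0.066, 0.705, -0.065, 0.703]
ft_force: [0.0, 0.2, -0.4]
grip_width: 0.936
```

Request:
{"op": "step_arm", "data": {
  "increments": [
    [0.072,0,0,0,0],
    [0.066,0,0,0,0],
    [0.058,0,0,0,0],
    [0.058,0,0,0,0],
    [0.058,0,0,0,0]
  ]
}}

```text
clock: 50.85
position: [0.6503, -0.1358, -0.0138]
ee_rot: [0.066, 0.704, -0.065, 0.704]
ft_force: [-0.6, 1.0, 3.6]
grip_width: 0.744
```

Request:
{"op": "step_arm", "data": {
  "increments": [
    [0.058,0,0.003,0.0005,0.0133],
    [0.058,0,0.005,0,0.0133],
    [0.058,-0.0005,0.005,0,0.0133],
    [0.058,-0.0005,0.005,0,0.0133],
    [0.058,-0.0005,0.005,0,0.0133],
    [0.058,-0.0005,0.005,0,0.0133],
    [0.058,-0.0005,0.005,0,0.0133],
    [0.058,-0.0005,0.005,0,0.0133],
    [0.058,-0.0005,0.005,0,0.0133],
    [0.058,-0.0005,0.004,0,0.0133],
    [0.058,0,0,0,0],
    [0.058,0,0,0,0]
  ]
}}

```text
clock: 51.85
position: [0.6459, -0.0875, -0.0138]
ee_rot: [0.019, 0.707, -0.018, 0.707]
ft_force: [-0.5, 4.1, 1.6]
grip_width: 0.738
```

Release, lift and back off to see.

Request:
{"op": "step_arm", "data": {
  "increments": [
    [0.08,0,0,0,0],
    [0.08,0,0,0,0],
    [0.08,0,0,0,0],
    [0.08,0,0,0.02,0],
    [0.08,0,0,0.03,0],
    [0.08,0,0,0.03,0],
    [0.08,0,0,0.03,0],
    [0.08,-0.03,0,0.03,0],
    [0.08,-0.04,0,0,0],
    [0.08,-0.04,0,0,0],
    [0.08,-0.04,0,0,0],
    [0.08,0,0,0,0]
  ]
}}

```text
clock: 52.85
position: [0.4886, -0.0901, 0.1237]
ee_rot: [0.018, 0.71, -0.021, 0.704]
ft_force: [1.3, -0.2, -0.9]
grip_width: 0.938
```

Run:
```python
from h import *
print(monitor.get_obs()["position"])
p=camera("top")
print(fitdies(p,[.65,-.073,-.053,.642,-.106,-.053]))
W=pts(p); k=(W[...,2]>.03)&(W[...,2]<.07)&(W[...,0]>.56)&(W[...,0]<.64)&(W[...,1]>-.17)&(W[...,1]<-.05)
for m in comps(k,8): print("blk",m.sum(),W[m].min(0).round(3),W[m].max(0).round(3),p["color"][m].mean(0).round())
save(p,"c12.png",(130,210,285,385),6)
```

```text
[ 0.48858219 -0.09013603  0.12368574]
(array([ 0.6515, -0.0738, -0.0461,  0.6415, -0.104 , -0.0438]), 30.5, np.float32(340.0))
blk 57 [ 0.587 -0.106  0.035] [ 0.614 -0.086  0.047] [126. 137. 184.]
blk 62 [ 0.565 -0.094  0.032] [ 0.59  -0.069  0.053] [203. 106.  58.]
```

Request:
{"op": "step_arm", "data": {
  "increments": [
    [0.037,0,0.01,0.025,-0.02],
    [0.037,0.01,0.03,0,0],
    [0.037,0.02,0.03,0,0],
    [0.037,0.025,0.03,0,0],
    [0.037,0.025,0.025,0,0],
    [0.037,0.022,0.0,0,0],
    [0.037,0,0,0,0],
    [0.037,0,0,0,0],
    [0.037,0,0,0,0]
  ]
}}

```text
clock: 53.65
position: [0.5985, 0.0358, 0.1503]
ee_rot: [0.026, 0.707, -0.026, 0.706]
ft_force: [-0.4, 1.1, 0.1]
grip_width: 0.432
```

Request:
{"op": "step_arm", "data": {
  "increments": [
    [0.037,-0.0065,0.0065,-0.015,0],
    [0.037,0,0,0,0],
    [0.037,0,0,-0.025,0],
    [0.037,0,0,-0.025,0],
    [0.037,0,0,-0.01,0],
    [0.037,0,0,0,0],
    [0.037,0,0,0,0],
    [0.037,0,0,0,0]
  ]
}}

```text
clock: 54.32
position: [0.5928, 0.0423, 0.0773]
ee_rot: [0.026, 0.706, -0.026, 0.707]
ft_force: [-0.1, 0.7, 0.7]
grip_width: 0.433
```

Request:
{"op": "step_arm", "data": {
  "increments": [
    [0.008,0,0,0,0],
    [0.008,0,0,0,0],
    [0.008,0,0,0,0],
    [0.008,0,0,0,0]
  ]
}}

```text
clock: 54.65
position: [0.5928, 0.0421, 0.077]
ee_rot: [0.026, 0.706, -0.026, 0.707]
ft_force: [-1.1, -2.4, 7.1]
grip_width: 0.179
```

Request:
{"op": "step_arm", "data": {
  "increments": [
    [0.008,-0.0015,0,0,0],
    [0.008,-0.002,0,0,0],
    [0.008,0,0,0,0],
    [0.008,0,0,0,0],
    [0.008,0,0,0,0]
  ]
}}

```text
clock: 55.07
position: [0.5901, 0.0423, 0.077]
ee_rot: [0.026, 0.705, -0.026, 0.708]
ft_force: [3.9, -1.6, 6.7]
grip_width: 0.18
```

Request:
{"op": "step_arm", "data": {
  "increments": [
    [0.037,0,0,0,0],
    [0.037,0,0,0,0],
    [0.037,0,0,0.02,0],
    [0.037,0,0,0.03,0],
    [0.037,0,0,0.025,0],
    [0.037,-0.03,0.03,0,0],
    [0.037,-0.02,0.04,0,0],
    [0.037,0,0.04,0,-0.05],
    [0.037,0,0.04,0,-0.05],
    [0.037,0,0.03,0,0],
    [0.037,0,0,0,0]
  ]
}}

```text
clock: 55.98
position: [0.5373, 0.2267, 0.1507]
ee_rot: [0.059, 0.705, -0.057, 0.704]
ft_force: [-0.3, 0.5, -0.1]
grip_width: 0.434
```

Run:
```python
from h import *
o=monitor.get_obs(); print(o["position"],o["ee_rot"])
for n in("side","top"):
    p=camera(n)
    for w in"abc": print(n,w,fitstem(p,w)[:2])
```

```text
[0.5373335  0.22671636 0.15072781] [ 0.05905479  0.70539815 -0.05679124  0.70406018]
side a [(41.6, 2.0), (41.1, 1.0)]
side b [(60.0, 0.0), (59.7, -1.0)]
side c [(30.4, -5.0), (30.0, -6.0)]
top a [(5.1, -73.0), (4.9, -75.0)]
top b [(10.9, 145.0), (10.8, 144.0)]
top c [(114.2, 1.0), (113.4, 0.0)]
```

Request:
{"op": "step_arm", "data": {
  "increments": [
    [0.037,0.016,0.03,0,0],
    [0.037,0.016,0.03,0,0],
    [0.037,0.016,0.028,0,0],
    [0.037,0,0,0,0],
    [0.037,0,0,0,0],
    [0.037,0,0,-0.015,0],
    [0.037,0,0,0,0],
    [0.037,0,0,0,0]
  ]
}}

```text
clock: 56.75
position: [0.5883, 0.3045, 0.1344]
ee_rot: [0.061, 0.705, -0.063, 0.704]
ft_force: [-0.2, 0.5, -0.1]
grip_width: 0.432
```

Request:
{"op": "step_arm", "data": {
  "increments": [
    [0.037,0,0.0135,0,0],
    [0.037,0,0,0,0],
    [0.037,0,0,-0.025,0],
    [0.037,0,0,-0.025,0],
    [0.037,0,0,-0.009,0],
    [0.037,0,0,0,0],
    [0.037,0,0,0,0],
    [0.037,0,0,0,0]
  ]
}}

```text
clock: 57.42
position: [0.5891, 0.3209, 0.0784]
ee_rot: [0.062, 0.704, -0.061, 0.705]
ft_force: [0.1, 0.4, 0.6]
grip_width: 0.43
```

Request:
{"op": "step_arm", "data": {
  "increments": [
    [0.008,0,0,0,0],
    [0.008,0,0,0,0],
    [0.008,0,0,0,0],
    [0.008,0,0,0,0]
  ]
}}

```text
clock: 57.75
position: [0.5894, 0.3187, 0.0782]
ee_rot: [0.061, 0.704, -0.063, 0.705]
ft_force: [-2.5, -7.7, 10.0]
grip_width: 0.18
```

Request:
{"op": "step_arm", "data": {
  "increments": [
    [0.008,-0.002,0.0003,0,0],
    [0.008,-0.002,0.0004,0,0],
    [0.008,0,0,0,0],
    [0.008,0,0,0,0],
    [0.008,0,0,0,0]
  ]
}}

```text
clock: 58.17
position: [0.5869, 0.3192, 0.0784]
ee_rot: [0.061, 0.703, -0.063, 0.706]
ft_force: [2.3, -6.6, 6.5]
grip_width: 0.18
```

Request:
{"op": "step_arm", "data": {
  "increments": [
    [0.037,0,0,0,0],
    [0.037,0,0,0,0],
    [0.037,0,0,0.02,0],
    [0.037,0,0,0.03,0],
    [0.037,-0.02,-0.03,0.025,0],
    [0.037,-0.03,-0.04,0,0.05],
    [0.037,-0.03,-0.04,0,0.05],
    [0.037,-0.03,-0.04,0,0.05],
    [0.037,-0.01,-0.04,0,0.03],
    [0.037,0,-0.04,0,0],
    [0.037,0,-0.04,0,0],
    [0.037,0,-0.04,0,0]
  ]
}}

```text
clock: 59.17
position: [0.4799, 0.0314, 0.1508]
ee_rot: [-0.003, 0.707, 0.003, 0.707]
ft_force: [1.3, 0.2, -0.2]
grip_width: 0.433
```

Request:
{"op": "step_arm", "data": {
  "increments": [
    [0.037,0,-0.04,0,0],
    [0.037,0,-0.04,0,0],
    [0.037,0,-0.03,0,0],
    [0.037,0,-0.02,0,0],
    [0.037,0,0,0,0]
  ]
}}

```text
clock: 59.58
position: [0.48, -0.1018, 0.1503]
ee_rot: [-0.001, 0.707, 0.0, 0.707]
ft_force: [-0.0, 1.1, -0.2]
grip_width: 0.429
```

Run:
```python
from h import *
o=monitor.get_obs(); print(o["position"],o["ee_rot"])
for n in("side","top"):
    p=camera(n)
    for w in"abc": print(n,w,fitstem(p,w)[:2])
    if n=="top": print(fitdies(p,[.6515,-.0738,-.046,.6415,-.104,-.044]))
```

```text
[ 0.48004436 -0.10180909  0.15030888] [-7.48318513e-04  7.07161836e-01  2.12486154e-04  7.07051294e-01]
side a [(40.5, 0.0), (40.0, -1.0)]
side b [(57.8, 0.0), (57.1, -1.0)]
side c [(45.4, -1.0), (45.3, -2.0)]
top a [(82.5, 4.0), (81.0, 3.0)]
top b [(109.1, 2.0), (106.9, 1.0)]
top c [(132.7, 1.0), (132.0, 0.0)]
(array([ 0.6516, -0.0737, -0.0297,  0.6417, -0.104 , -0.0225]), 28.5, np.float32(341.0))
```

Request:
{"op": "step_arm", "data": {
  "increments": [
    [0.0,-0.005,0.03,0,0],
    [0.0,-0.006,0.03,0,0],
    [0.0,-0.006,0.03,0,0],
    [0.0,0,0.01,-0.02,0],
    [0.0,0,0,-0.03,0],
    [0.0,0,0,-0.03,0],
    [0.0,0,0,-0.02,0],
    [0.0,0,0,0,0],
    [0.0,0,0,0,0],
    [0.0,0,0,0,0]
  ]
}}

```text
clock: 60.52
position: [0.4642, 0.0039, 0.0518]
ee_rot: [-0.003, 0.707, 0.003, 0.708]
ft_force: [-0.3, 0.2, -0.1]
grip_width: -0.009
```

Request:
{"op": "step_arm", "data": {
  "increments": [
    [0.0,0,-0.005,-0.01,0],
    [0.0,0,0,-0.01,0],
    [0.0,0,0,-0.005,0],
    [0.0,0,0,0,0]
  ]
}}

```text
clock: 60.85
position: [0.4626, -0.0025, 0.0242]
ee_rot: [-0.002, 0.708, 0.003, 0.706]
ft_force: [0.7, 0.4, -0.1]
grip_width: 0.002
```

Request:
{"op": "step_arm", "data": {
  "increments": [
    [0.0,0,0,-0.004,0],
    [0.0,0,0,-0.003,0],
    [0.0,0,0,0,0]
  ]
}}

```text
clock: 61.1
position: [0.4645, -0.0021, 0.0186]
ee_rot: [-0.002, 0.706, 0.003, 0.708]
ft_force: [1.0, -0.3, 4.5]
grip_width: -0.001
```

Request:
{"op": "step_arm", "data": {
  "increments": [
    [0.0,0,0,-0.004,0],
    [0.0,0,0,-0.004,0],
    [0.0,0,0,0,0]
  ]
}}

```text
clock: 61.35
position: [0.4654, -0.002, 0.0111]
ee_rot: [-0.002, 0.706, 0.003, 0.708]
ft_force: [4.2, -0.1, 7.0]
grip_width: -0.005
```

Request:
{"op": "step_arm", "data": {
  "increments": [
    [0.0,0,0,-0.003,0],
    [0.0,0,0,-0.002,0],
    [0.0,0,0,-0.001,0],
    [0.0,0,0,0,0]
  ]
}}

```text
clock: 61.68
position: [0.4662, -0.0021, 0.0066]
ee_rot: [-0.003, 0.705, 0.002, 0.709]
ft_force: [-1.8, -1.7, 24.3]
grip_width: -0.001
```

Request:
{"op": "step_arm", "data": {
  "increments": [
    [0.0,0,0,-0.0015,0],
    [0.0,0,0,0,0]
  ]
}}

```text
clock: 61.85
position: [0.4663, -0.0021, 0.0061]
ee_rot: [-0.003, 0.706, 0.002, 0.709]
ft_force: [-8.4, -2.2, 42.7]
grip_width: -0.002
```

Request:
{"op": "step_arm", "data": {
  "increments": [
    [0.0,0,0,-0.001,0],
    [0.0,0,0,0,0]
  ]
}}

```text
clock: 62.02
position: [0.4664, -0.0021, 0.0057]
ee_rot: [-0.003, 0.706, 0.002, 0.709]
ft_force: [-13.1, -2.6, 55.8]
grip_width: -0.0
```

Request:
{"op": "step_arm", "data": {
  "increments": [
    [0.0,0,0,0.001,0],
    [0.0,0,0,0,0],
    [0.0,0,0,0,0],
    [0.0,0,0,0,0],
    [0.0,0,0,0,0],
    [0.0,0,0,0,0],
    [0.0,0,0,0,0],
    [0.0,0,0,0,0],
    [0.0,0,0,0,0]
  ]
}}

```text
clock: 62.77
position: [0.4663, -0.0021, 0.0061]
ee_rot: [-0.003, 0.705, 0.002, 0.709]
ft_force: [-8.1, -2.2, 42.5]
grip_width: -0.002
```

Request:
{"op": "step_arm", "data": {
  "increments": [
    [0.0,0,0,0.004,0],
    [0.0,0,0,0.006,0],
    [0.0,0,0,0.008,0],
    [0.0,0,0,0.015,0],
    [0.0,0,0,0.03,0],
    [0.0,0,0,0.03,0],
    [0.0,0,0,0.03,0],
    [0.0,0,-0.03,0,0],
    [0.0,0,-0.03,0,0],
    [0.0,0,-0.04,0,0],
    [0.0,0,0,0,0]
  ]
}}

```text
clock: 63.68
position: [0.4623, -0.1097, 0.1256]
ee_rot: [-0.0, 0.708, -0.001, 0.707]
ft_force: [1.1, -0.3, 0.1]
grip_width: 0.002
```

Run:
```python
from h import *
print(monitor.get_obs()["position"])
for n in("side","top"):
    p=camera(n); W=pts(p)
    for w in"abc": print(n,w,fitstem(p,w)[:2])
    if n=="side": A=p["color"][150:310,160:320]
    else:
        print(fitdies(p,[.6515,-.0738,-.046,.6415,-.104,-.044]))
        for x in(.44,.45,.46,.465): 
            m=(abs(W[...,0]-x)<.004)&(abs(W[...,1]+.002)<.01); print(x,np.median(W[m][:,2]).round(3))
        B=p["color"][120:280,210:370]
cv2.imwrite("pics/c13.png",cv2.resize(np.hstack([A,B])[...,::-1],None,fx=2.5,fy=2.5,interpolation=cv2.INTER_CUBIC))
```

```text
[ 0.46225991 -0.10974838  0.12558859]
side a [(40.2, 0.0), (39.8, -1.0)]
side b [(57.1, 0.0), (56.9, -1.0)]
side c [(45.3, -1.0), (45.2, -2.0)]
top a [(82.4, 4.0), (81.0, 3.0)]
top b [(109.2, 2.0), (106.9, 1.0)]
top c [(134.5, 1.0), (133.8, 0.0)]
(array([ 0.6515, -0.0738, -0.0483,  0.6415, -0.104 , -0.0451]), 35.5, np.float32(340.0))
0.44 0.034
0.45 0.04
0.46 0.042
0.465 0.042
```

View pics/c13.png

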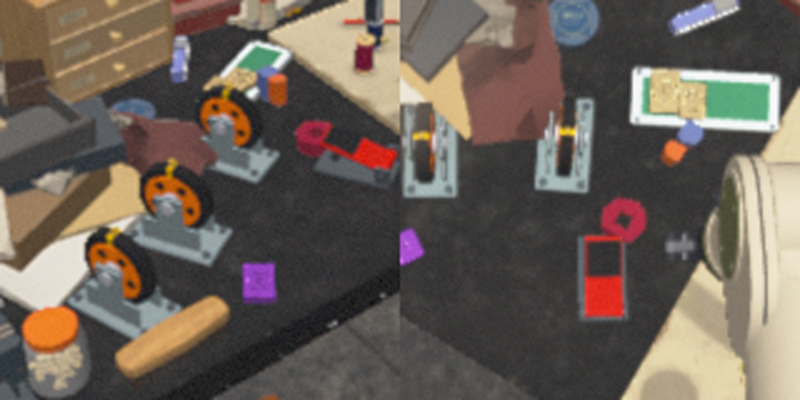

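The picture shows all three stems upright at the wheel tops, and both dies flat and square on the bed. The pedal is back up and the jar is standing. Next I hand it in.

```bash
python3 -c "
from h import *
p=camera('top'); print([(round(r['p'],2),np.round(r['centre'])) for r in regions_of(p,'glue_bottle')[:1]])
print(ticket.hand_in())"
```

```text
[(0.84, array([144., 391.]))]
the job is handed in; nothing more can be done
None
```

I set up the rig and handed the job in at about 64 s on the robot's clock; the hand-in reported no verdict.

- **Dies:** There were two brass dies, one 34 x 50 mm and one 30 x 42 mm. I laid both flat on the green bed. The larger one was then knocked aside, so I gripped the pair together and squared them again. The last fit has them touching side by side, within about 0.01 rad of the bed. Their centres lie about 4 mm either side of the middle line, a small offset I left as it was. The pair sits about 32 mm left of the bed's centre along its length.
- **Wheels:** All three stems point up. The last readings were a 0° to 4°, b 0° to 2° and c -1° to 1°. The two cameras disagree by 2° to 4° on each wheel.
- **Treadle:** I pressed it last, to a hard stop. The pad sank about 14 mm and the force rose to between 24 and 56 N. I held it about 1.1 s and let it come up; the pad then read 42 mm high.
- **Jar and glue bottle:** The jar is standing in the last picture. The glue bottle was still found at its starting place (I did not view it in that last picture).

The reported tool height was off: the fingertips were about 20 mm higher than the reported TCP. My first grasps closed above the die, and I corrected for the offset after that.

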